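Load the die plate under the press head and lock it with its pin

TASK

Load the embossing press: slide the die plate, brass die first, under the low press head until it is fully home against the rear stop. Then thread the lock pin from the right through the right cheek, the eye in the plate's red grip and the left cheek, until its collar meets the right cheek, and let go. Leave the other things on the bench where they are.

Things in the scene. Friction and masses are not known exactly. Their poses are not given: they have to be found in the camera images.
- press: Blue embossing press with black handwheel (top at 253 mm), fixed on the counter, open towards its own -x. Origin: centre, at counter level; x into the press, y to its left, z up. Steel base x -85 to 115, y +-85, top at z 12 mm. Press head from x -20 back, y +-44, underside z 32 mm: 20 mm above the base. Two upright steel cheeks at x -60: 32 mm along x, top z 64, inner faces y +-62, outer +-74 mm.
- bed (a point): Where the plate's origin must come, on top of the base: press x -20, y 0, z 12 mm; axes as the press's. Seen in the press frame: two guide rails, 8 mm high, inner faces y +-40 mm (2 mm play each side), from x -25 to 60, flared in front; the rear stop's face at x 30 mm, which the plate's leading edge meets when home.
- hood (a point): Middle of the lower front edge of the blue nose hood above the opening: press x -60, z 160 mm; it is 84 mm wide, 47 mm high and stands right over the plate's grip when the plate is home. A tool held upright there hits it: lean the tool about 30 degrees back, away from the press (fingers pointing in and down).
- eye_right (a point): Centre of the pin hole at the outer (right, -y) face of the right cheek: press x -60, y -74, z 42 mm; axes as the press's. Round hole, 15 mm in diameter, 12 mm deep, along y.
- eye_left (a point): Centre of the pin hole at the outer (left, +y) face of the left cheek: press x -60, y 74, z 42 mm; axes as the press's. Hole as the right one, on the same line.
- die_plate: Loose aluminium plate, about 0.2 kg, flat on the counter. Origin: underside, 50 mm behind the leading edge; x to the leading edge (goes in first), y left, z up. Plate x -58 to 50, y +-38, 12 mm thick; brass die on it, x -7 to 39, top 15 mm above the underside (5 mm clearance under the head). Near the rear a red grip: x -54 to -26, y +-9, z 12 to 60 mm.
- die_grip (a point): Point in the upper part of the red grip to grasp at: plate frame x -40, y 0, z 48 mm; grasp across y, 18 mm thick; axes as the plate's.
- die_eye (a point): Centre of the eye (16 mm hole along y) in the red grip: plate frame x -40, y 0, z 30 mm; axes as the plate's. With the plate home it lies at press x -60, y 0, z 42 mm, in line with the cheek holes.
- pin_rest: Fixed wooden rest, base 50 x 130 x 8 mm with two V blocks, 12 mm wide, at y +-45 mm, tops 47 mm high. Origin: centre of its underside; y along the pin. The pin's shaft lies in the Vs with its axis 36 mm above the counter; lift it straight up.
- pin_grip (a point): Centre of the yellow square handle of the loose lock pin (80 g). Handle 14 x 14 mm, 40 mm long; y runs along the pin towards its tip. The handle stands clear beyond the rest, its centre 36 mm above the counter, its flats upright; grasp it from above across x.
- pin_collar (a point): Face of the pin's collar (24 mm in diameter, 5 mm thick) on the shaft side, on the axis, 25 mm from the handle's centre; y towards the tip.
- pin_tip (a point): Tip of the pin's steel shaft: 10 mm in diameter, 160 mm from collar face to tip, the last 10 mm tapered to 5 mm; 185 mm from the handle's centre.
- reel_red: Bystander to leave alone: small bobbin wound with red thread, 35 mm across, 44 mm high. Origin: centre of its underside.
- reel_natural: Bystander to leave alone: small bobbin wound with natural thread, 35 mm across, 44 mm high. Origin: centre of its underside.
- beeswax: Bystander to leave alone: yellow lump of beeswax, 38 x 52 x 18 mm. Origin: centre of its underside.
- clip_a: Bystander to leave alone: black fold-back clip, 74 x 32 x 24 mm. Origin: centre of its underside.
- clip_b: Bystander to leave alone: smaller black fold-back clip, 60 x 26 x 19 mm. Origin: centre of its underside.
Things that resemble listed ones, but are neither listed nor needed, are in the scene too. Of the things that look like the part that bears pin_grip, the larger one is meant. What is shaped like the die_plate but purple is not meant.

How it is judged:
On the way, in this order (a step that is already met when the one before it is completed fails the run):
1. the die plate is fully home under the press head, flat on the base, the pin not yet in its eye (x of die_eye in the frame of press between -0.064 and -0.056 m and y of die_eye in the frame of press between -0.006 and 0.006 m and z of die_eye in the frame of press between 0.039 and 0.045 m and y of pin_tip in the frame of press below -0.07 m), for 0.2 s.
2. the pin's tip has passed through the right cheek and the plate's eye (x of die_eye in the frame of press between -0.064 and -0.056 m and y of die_eye in the frame of press between -0.006 and 0.006 m and z of die_eye in the frame of press between 0.039 and 0.045 m and y of pin_tip in the frame of press above 0.015 m and x of pin_tip in the frame of press between -0.068 and -0.052 m and z of pin_tip in the frame of press between 0.034 and 0.05 m), for 0.05 s.
At the end, for the whole second after the job is handed in: The plate's eye is within 4 mm of its home place along the press, 6 mm across and 3 mm in height; the pin lies through both cheeks and the eye (collar and tip within 6 mm of the hole line), its collar within 6 mm of the right cheek and its tip out beyond the left cheek; both at rest and released (x of die_eye in the frame of press between -0.064 and -0.056 m and y of die_eye in the frame of press between -0.006 and 0.006 m and z of die_eye in the frame of press between 0.039 and 0.045 m and x of pin_collar in the frame of press between -0.066 and -0.054 m and z of pin_collar in the frame of press between 0.036 and 0.048 m and x of pin_tip in the frame of press between -0.066 and -0.054 m and z of pin_tip in the frame of press between 0.036 and 0.048 m and y of pin_collar in the frame of press between -0.08 and -0.068 m and y of pin_tip in the frame of press above 0.079 m and linear speed of each of die_plate, lock_pin below 0.02 m/s); the robot touches nothing.
It fails at once if a bystander was pushed more than 3 cm (distance of any of reel_red, reel_natural, beeswax, clip_a, clip_b from where it was at the start of the episode above 0.03 m).
It also fails if it takes over 59 s, if anything falls off the work surface, if the arm or the gripper's body presses on something with over 40 N, if the wrist force passes 120 N, or if a joint passes its speed limit or range.

ROBOT

A 6-joint arm with a two-finger parallel gripper is mounted at the origin on a cart in front of the work surface, level with it; the furniture and walls round the work are solid. World frame = base frame: x ahead of the robot, y to its left, z up, the work surface at z = 0. Lengths are in m, angles in rad, forces in N, time in s.
With the tool pointing down it reaches from about 0.225 to 0.875 m from the base axis. Payload 3.4 kg.
Tool frame: the origin (TCP) lies where the fingers leave the gripper's body, on its centre line; the fingertips stand 73 mm ahead of it and the grasp point (between the pads) lies 54 mm ahead of it; x points along the fingers, y is the direction in which the jaws open and shut, and the axes are right-handed (so a half turn about x gives the same grasp; the last joint's range is limited). The gripper opens to 85 mm and grips with 20 to 120 N. Pads are 22 mm wide; open, the fingers measure 114 mm over their backs; the gripper's body (76 mm by 85 mm) begins 54 mm behind the grasp point. The pads swing forward as they close: fully open they stand 13 mm farther back than shut.
Start: joints at [-1.425, 0.276, 1.505, -0, 1.361, -0.121], TCP at [0.152, -0.555, 0.304] pointing down, gripper open.
Joint ranges: [-2.89, 2.89], [-0.75, 2.08], [0.22, 2.7], [-1.18, 4.32], [0.11, 2.71], [-2.7, 2.7]. Speed limits (rad/s): [2.57, 2.57, 3.14, 3.14, 3.14, 3.14].

INTERFACE

Orientations are given as a unit quaternion [w, x, y, z].
In Python, from rig import manip gives the robot as it stands.
- The arm moves only by the tool play_rows, never from a script. Its argument "steps" is a list of rows, each a list of 5 numbers: the closure, from 0 (fully open) to 1 (shut), then the shift along the tool's x, y, z as a fraction of full scale, then the turn about the tool's x as a fraction of full scale. In form: [[grip, tx, ty, tz, twist], ...]. A call has 1 to 20 rows; each row shifts and turns the commanded pose from where the row before left it, along the tool's axes as they then stand; what a row does not reach is not made up. Full scale, the value 1, is 0.03 m for a shift and 6 degrees for a turn. A row lasts 1/10 s, in which the tool goes at most 50 mm and 8.59 degrees, less where a joint would pass 70% of its speed; a pose out of reach is approached as far as the arm can. A call with a number of a shift or a turn outside -1 to 1 is refused whole. A call with a gripper value outside its range is refused whole. The fingers move at their own pace and stop on an object; "newtons" is the grip in N (left out, the last holds). Time passes only in rows, so rows that do not move let the fingers close. It gives the time, the measured TCP pose, the force and the opening at its end, in the units of the state.
- manip.get_state(): the state, without advancing time (a new reading comes with each control period).
- manip.get_image(name): name is "side" or "top"; returns (picture, depth): 420x560x3 uint8, red, green, blue; 420x560 float32, m along the optical axis (not along the pixel's ray), 0 where there is no reading.
- manip.camera_model(name): a dict with "mtx" (3x3 intrinsics, pixels), "R" (3x3) and "t" (3): a world point X has camera coordinates R X + t. Camera axes: x right, y down, z forward; pixel columns grow to the right and rows downward; lengths in m; the calibration is good to about 2 mm. A picture is of the moment at which its call begins. camera_model takes no time and is no camera call.
- manip.sign_off(): hands the job in, once; it reports no verdict.
Trained networks look in the newest picture that a camera, given by its name, has taken for a name from the list of things; names that differ only in an ending like _2 or _b are one class to them, and where a whole thing is asked for, a point or a joint stands for the part that bears it (a point fixed in the world has none). Each returns a list of dicts, best first, with "conf" (0 to 1); they miss things now and then, are a little off and sometimes report something else, mostly with a low value. They report only what shows in the picture. A call takes as long as a camera call. They do not tell look-alikes from the thing itself.
- manip.regions_of(camera, query): "mask" (420x560 bool, what is visible of it).
- manip.mark_of(camera, query): "location" ([x, y, z] in m, in the coordinates of the camera as it stood for that picture, good to about 4 mm: a listed point, or the origin of a listed thing).
The state is a dict: "clock": time; "qpos": joint angles; "qd": joint speeds; "effort": joint torques, N m; "position": TCP position; "ee_rot": TCP orientation; "contact_force": force on the tool from outside, world axes, zero at the start; "moment": the same for the moment, N m; "width": finger opening in m.
Only numpy, scipy, OpenCV 4.12 (cv2) and the standard library are available. Lean on these libraries where they do the work, as an engineer would, in place of code of your own. Each camera call takes 0.05 s, during which the arm holds its last target.

## Working session

There is one attempt and no reset: what is moved stays moved. The work goes in short steps, Python scripts to look and compute and a tool call to move; the robot and the scene stay as the last step left them, time stands still between calls to the robot, and variables do not carry over. Pictures are saved under pics/ and viewed, and the job is handed in when it is done.

Besides the shell and the picture viewer there is one more tool, called after ">>>" as name([rows], argument=value, ...), one row to a line, values as JSON. play_rows: Moves the arm, as the interface text tells. Its arguments: {"type":"object","properties":{"steps":{"type":"array","items":{"type":"array","items":{"type":"number"}}},"newtons":{"type":"number"}},"required":["steps"]}

```bash
ls; mkdir -p pics; python3 - <<'E'
from rig import manip
import cv2,json
print(manip.get_state())
for n in("side","top"):
    im,d=manip.get_image(n); cv2.imwrite(f"pics/{n}0.png",im[:,:,::-1])
    m=manip.camera_model(n); print(n,m)
E
```

```text
pics
{'clock': 0.0, 'qpos': array([-1.42501232e+00,  2.76624752e-01,  1.50614949e+00,  7.98280303e-06,
        1.36066604e+00, -1.20988479e-01]), 'qd': array([-0.00079457,  0.00107386, -0.00080799,  0.00016603,  0.00037223,
        0.00160057]), 'effort': array([ 1.99781352e-03, -4.16761994e+01, -2.45803767e+01,  3.13265118e-04,
        1.07992798e-02,  1.11660313e-05]), 'position': array([ 0.15152774, -0.5542722 ,  0.30301608]), 'ee_rot': array([-0.09338503, -0.70082016, -0.09469148,  0.70083084]), 'contact_force': array([ 0.37981844, -1.10847287, -0.64307475]), 'moment': array([-0.01689486,  0.00027141, -0.02113382]), 'width': 0.08535898880727327}
side {'mtx': array([[450.72033683,   0.        , 277.61110212],
       [  0.        , 450.72033683, 212.72394784],
       [  0.        ,   0.        ,   1.        ]]), 'R': array([[ 0.89472604, -0.44620541,  0.01913251],
       [-0.24271775, -0.52176218, -0.81783392],
       [ 0.37490454,  0.7270935 , -0.57513618]]), 't': array([-0.59958075,  0.15272382,  1.50867398])}
top {'mtx': array([[515.87190539,   0.        , 269.97467946],
       [  0.        , 515.87190539, 201.59286995],
       [  0.        ,   0.        ,   1.        ]]), 'R': array([[ 0.01446881, -0.99988892,  0.00357818],
       [-0.99073155, -0.0148195 , -0.13502365],
       [ 0.13506168, -0.00159138, -0.99083591]]), 't': array([-0.1829086 ,  0.59715915,  1.57024739])}
```

View pics/side0.png

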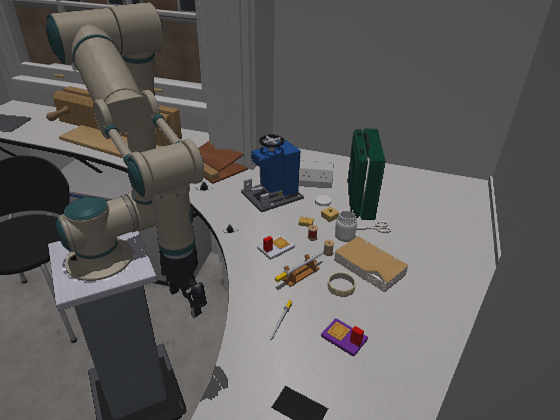

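View pics/top0.png

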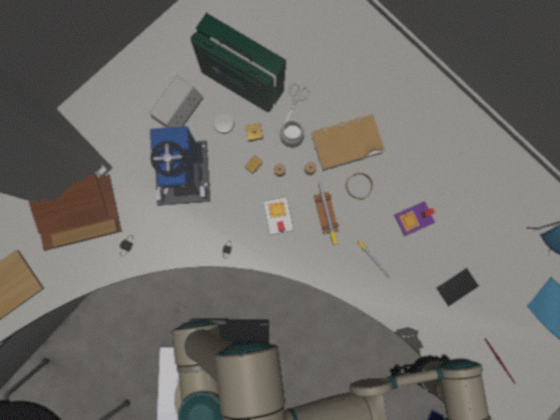

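Side view: the press is at about (272,175), the white plate with the red grip at (275,245), the pin on its rest at (300,270), the small decoy pin at (282,318) and the purple decoy plate at (345,337). Top view: press (180,165), white plate (278,215), pin (328,215). Next I'll measure them.

```bash
cat > h.py <<'E'
from rig import manip
import numpy as np,cv2
def cam(n):
    m=manip.camera_model(n); return m["mtx"],m["R"],m["t"]
def c2w(n,p):
    K,R,t=cam(n); return R.T@(np.asarray(p)-t)
def proj(n,X):
    K,R,t=cam(n); c=K@(R@np.asarray(X)+t); return c[:2]/c[2]
def cloud(n,d):
    K,R,t=cam(n); v,u=np.mgrid[:d.shape[0],:d.shape[1]]
    P=np.stack([(u-K[0,2])/K[0,0]*d,(v-K[1,2])/K[1,1]*d,d],-1)
    return (P-t)@R
E
python3 - <<'E'
from h import *
np.set_printoptions(precision=4,suppress=True)
for q in ["press","bed","hood","eye_right","eye_left","die_plate","die_grip","die_eye","pin_rest","pin_grip","pin_collar","pin_tip","reel_red","beeswax","clip_a","clip_b"]:
    for n in("side","top"):
        if q.startswith(("reel","bee","clip")) and n=="side":continue
        for r in manip.mark_of(n,q)[:3]:
            w=c2w(n,r["location"]); print(q,n,round(r["conf"],2),w,proj(n,w).round())
print(manip.get_state()["clock"])
for n in("side","top"):
    im,d=manip.get_image(n);np.savez(f"{n}0.npz",im=im,d=d)
def crop(n,u0,v0,w,h,s,f):
    im=np.load(f"{n}0.npz")["im"][v0:v0+h,u0:u0+w,::-1]
    cv2.imwrite(f,cv2.resize(im,None,fx=s,fy=s,interpolation=cv2.INTER_CUBIC))
crop("top",140,110,260,190,3,"pics/tc.png")
crop("side",220,120,180,230,2.5,"pics/sc.png")
E
```

```text
press top 0.88 [0.6734 0.1118 0.0002] [181. 179.]
press top 0.51 [0.6256 0.0273 0.0448] [206. 192.]
bed side 0.7 [0.6613 0.1032 0.0124] [264. 195.]
bed side 0.39 [ 0.5731 -0.3554  0.0021] [300. 273.]
bed top 0.63 [0.6576 0.1079 0.0138] [182. 183.]
hood side 0.61 [0.6216 0.1056 0.164 ] [255. 164.]
hood top 0.67 [0.6202 0.1055 0.163 ] [174. 187.]
eye_right side 0.61 [ 0.5616 -0.2038  0.0006] [276. 248.]
eye_right side 0.57 [0.6257 0.0268 0.0451] [264. 200.]
eye_right top 0.76 [0.6249 0.0282 0.0382] [206. 193.]
eye_right top 0.69 [ 0.7046 -0.2002  0.0028] [279. 171.]
eye_right top 0.67 [ 0.5722 -0.3521  0.0047] [326. 213.]
eye_left side 0.84 [0.6179 0.1771 0.0458] [247. 182.]
eye_left side 0.59 [ 0.7079 -0.2021 -0.0012] [312. 237.]
eye_left side 0.45 [ 0.7283 -0.1187  0.0044] [306. 222.]
eye_left top 0.7 [0.6091 0.1773 0.0438] [157. 197.]
eye_left top 0.45 [0.624  0.0293 0.0428] [205. 193.]
die_plate side 0.82 [ 0.565  -0.2014  0.0002] [276. 247.]
die_plate side 0.57 [ 0.5567 -0.6313 -0.0059] [342. 338.]
die_plate top 0.75 [ 0.5582 -0.6279 -0.0009] [412. 218.]
die_plate top 0.57 [ 0.565
[... 1158 characters left out ...]
pin_tip side 0.47 [0.687  0.1083 0.0013] [269. 195.]
pin_tip side 0.46 [ 0.3727 -0.5526  0.0021] [271. 339.]
pin_tip top 0.82 [ 0.6708 -0.323   0.038 ] [318. 180.]
pin_tip top 0.49 [ 0.3726 -0.552   0.0099] [390. 277.]
reel_red top 0.43 [ 0.7048 -0.2055  0.0064] [280. 171.]
beeswax top 0.72 [ 0.5667 -0.1993  0.0003] [278. 214.]
beeswax top 0.54 [ 0.7264 -0.1203  0.0023] [254. 164.]
clip_a top 0.42 [0.4572 0.2754 0.0028] [127. 246.]
clip_a top 0.38 [ 0.4488 -0.0388  0.0019] [226. 250.]
clip_a top 0.28 [0.6102 0.1774 0.0465] [157. 196.]
clip_b top 0.42 [0.4572 0.2754 0.0028] [127. 246.]
clip_b top 0.38 [ 0.4488 -0.0388  0.0019] [226. 250.]
clip_b top 0.28 [0.6102 0.1774 0.0465] [157. 196.]
1.5
```

View pics/tc.png

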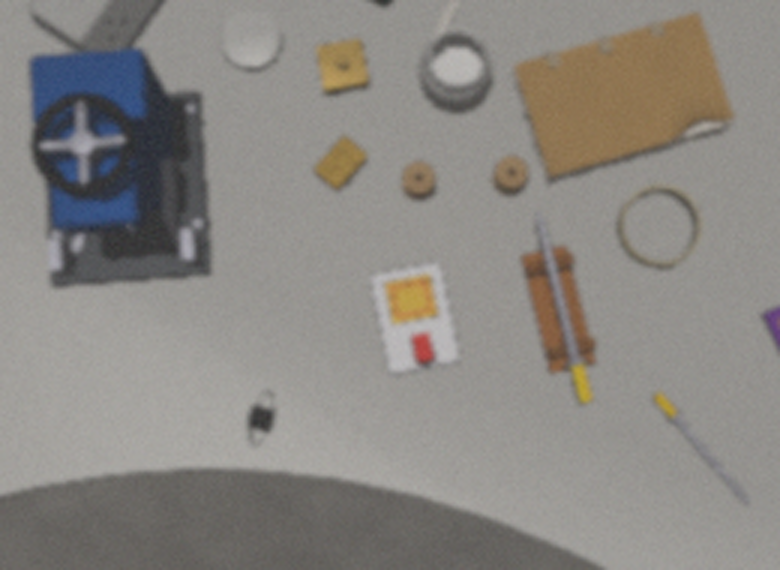

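View pics/sc.png

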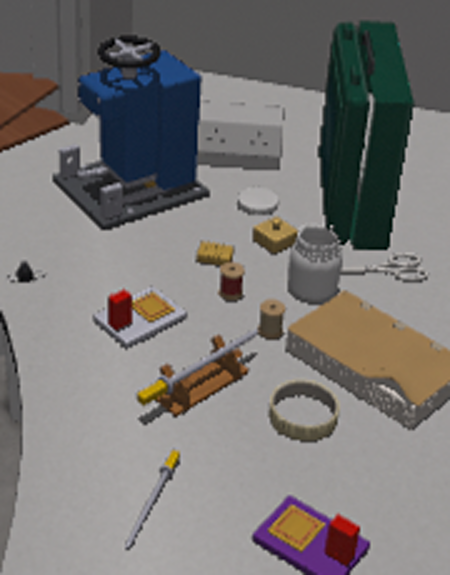

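In the crops, the pin candidates are the long one on the wooden rest (top 334,237) and the short one lying on the counter (363,246). The long one fits: it's larger, and it lies in the rest's V blocks. The white plate (278,214) is the one meant; the purple one at (412,218) is a decoy. I'll refine the poses from the depth images.

```bash
cat > ref.py <<'E'
from h import *
from scipy.optimize import minimize
np.set_printoptions(precision=4,suppress=True)
C={}
for n in("side","top"):
    z=np.load(f"{n}0.npz"); C[n]=(cloud(n,z["d"]),z["im"])
def sel(n,x0,x1,y0,y1,z0,z1):
    P=C[n][0]; m=(P[...,0]>x0)&(P[...,0]<x1)&(P[...,1]>y0)&(P[...,1]<y1)&(P[...,2]>z0)&(P[...,2]<z1)
    return P[m],C[n][1][m]
if __name__=="__main__":
    for n in C:
        p,_=sel(n,.45,.5,-.3,-.25,-.05,.05); print(n,"counter z",np.median(p[:,2]),p[:,2].std())
        for y0,y1,nm in((.0,.055,"R"),(.155,.2,"L")):
            p,c=sel(n,.59,.66,y0,y1,.055,.072); print(nm,len(p),p.mean(0) if len(p) else 0,p.min(0) if len(p) else 0,p.max(0) if len(p) else 0)
        p,c=sel(n,.50,.9,-.03,.25,.004,.020)
        r=cv2.minAreaRect(p[:,:2].astype(np.float32)); print("base",len(p),r,cv2.boxPoints(r).tolist())
        p,c=sel(n,.48,.65,-.27,-.14,.005,.020)
        r=cv2.minAreaRect(p[:,:2].astype(np.float32)); print("plate",len(p),r, p.mean(0),cv2.boxPoints(r).round(4).tolist())
        p,c=sel(n,.48,.65,-.27,-.14,.025,.08); print("grip",len(p),p.mean(0),p.min(0),p.max(0))
        p,c=sel(n,.44,.72,-.42,-.30,.028,.06); yl=(c[:,0]>120)&(c[:,1]>90)&(c[:,2]<60)
        print("handle",yl.sum(),p[yl].mean(0),p[yl].min(0),p[yl].max(0))
        gr=(abs(c[:,0].astype(int)-c[:,2])<35)&(c[:,0]>70)&(p[:,2]>.032)
        q=p[gr]; l=cv2.fitLine(q[:,:2].astype(np.float32),cv2.DIST_HUBER,0,.01,.01).ravel(); print("shaft",gr.sum(),l,np.degrees(np.arctan2(l[1],l[0])),q.min(0),q.max(0))
E
python3 ref.py
```

```text
side counter z 0.0002147427123888688 0.002236606288185485
R 33 [0.627  0.0321 0.0619] [0.6102 0.0232 0.055 ] [0.6439 0.0409 0.0669]
L 28 [0.6163 0.1684 0.0611] [0.5993 0.157  0.0553] [0.6325 0.18   0.0661]
base 896 ((0.7000567317008972, 0.10972344875335693), (0.2787211835384369, 0.40016236901283264), 89.84439086914062) [[0.49959778785705566, -0.029093220829963684], [0.8997586965560913, -0.03018002212047577], [0.9005156755447388, 0.24854011833667755], [0.5003547668457031, 0.24962691962718964]]
plate 400 ((0.5655661821365356, -0.20637468993663788), (0.10610745847225189, 0.1676415055990219), 78.41485595703125) [ 0.5627 -0.2111  0.0128] [[0.47279998660087585, -0.24150000512599945], [0.6370000243186951, -0.2752000093460083], [0.65829998254776, -0.1712000072002411], [0.49410000443458557, -0.13760000467300415]]
grip 106 [ 0.5244 -0.2126  0.0472] [ 0.5096 -0.2242  0.0251] [ 0.5418 -0.1964  0.0642]
handle 34 [ 0.4915 -0.3759  0.0434] [ 0.4743 -0.3852  0.0405] [ 0.51   -0.3643  0.0493]
shaft 161 [ 0.9678  0.2517  0.6011 -0.3481] 14.580975 [ 0.4731 -0.3826  0.0321] [ 0.72   -0.3006  0.0506]
top
[... 400 characters left out ...]
75957108], [0.8997369408607483, -0.029555991291999817], [0.899299681186676, 0.25014564394950867]]
plate 864 ((0.5657223463058472, -0.20517605543136597), (0.16799525916576385, 0.12947970628738403), 0.03743034601211548) [ 0.5635 -0.2009  0.0123] [[0.48170000314712524, -0.1404999941587448], [0.48179998993873596, -0.27000001072883606], [0.6498000025749207, -0.26989999413490295], [0.6496999859809875, -0.1404000073671341]]
grip 66 [ 0.5265 -0.2054  0.0568] [ 0.509  -0.2162  0.025 ] [ 0.5913 -0.1808  0.0696]
handle 19 [ 0.4903 -0.3714  0.0436] [ 0.4763 -0.3766  0.0392] [ 0.504  -0.3671  0.0493]
shaft 202 [ 0.9684  0.2494  0.6078 -0.3404] 14.444886 [ 0.4707 -0.4159  0.0329] [ 0.7163 -0.302   0.0532]
```

```bash
cat > ref2.py <<'E'
from h import *
np.set_printoptions(precision=4,suppress=True)
def unproj(n,uv,z):
    K,R,t=cam(n); d=np.c_[(uv[:,0]-K[0,2])/K[0,0],(uv[:,1]-K[1,2])/K[1,1],np.ones(len(uv))]@R
    c=-R.T@t; return c+d*((z-c[2])/d[:,2])[:,None]
if __name__=="__main__":
  for n in("side","top"):
    manip.get_image(n)
    for q,z in(("die_plate",.012),("press",.012),("pin_rest",.0)):
        for r in manip.regions_of(n,q)[:2]:
            m=r["mask"].astype(np.uint8); ys,xs=np.nonzero(m)
            print(n,q,round(r["conf"],2),m.sum(),xs.min(),xs.max(),ys.min(),ys.max())
            c=max(cv2.findContours(m,cv2.RETR_EXTERNAL,cv2.CHAIN_APPROX_NONE)[0],key=len)[:,0,:]
            np.save(f"cont_{n}_{q}_{xs.min()}.npy",c)
            if n=="top":
                w=unproj(n,c.astype(float),z)[:,:2].astype(np.float32)
                rr=cv2.minAreaRect(w); print(rr, cv2.boxPoints(rr).round(4).tolist())
E
python3 ref2.py
python3 - <<'E'
from h import *
from scipy.optimize import least_squares
# press base edges in top: gradient along known edges; show zoom
z=np.load("top0.npz"); im=z["im"]
def ov(x,y,a,col,img,s,u0,v0):
    ca,sa=np.cos(a),np.sin(a)
    def L(pts):
        q=[((proj("top",[x+ca*p[0]-sa*p[1],y+sa*p[0]+ca*p[1],p[2]])-[u0,v0]+.5)*s).astype(int) for p in pts]
        cv2.polylines(img,[np.array(q)],True,col,1,cv2.LINE_AA)
    L([(-.085,-.085,.012),(.115,-.085,.012),(.115,.085,.012),(-.085,.085,.012)])
    for sg in(-1,1): L([(-.076,sg*.062,.064),(-.044,sg*.062,.064),(-.044,sg*.074,.064),(-.076,sg*.074,.064)])
    L([(-.060,-.042,.207),(-.060,.042,.207)])
s=6;u0,v0=140,115
big=cv2.resize(im[v0:v0+100,u0:u0+120,::-1],None,fx=s,fy=s,interpolation=cv2.INTER_CUBIC)
a=np.radians(4.8); mx,my=.6193,.1035
ov(mx+.06*np.cos(a),my+.06*np.sin(a),a,(0,255,255),big,s,u0,v0)
cv2.imwrite("pics/ov.png",big)
E
```

```text
side die_plate 0.64 565 258 293 234 259
side die_plate 0.62 987 322 367 318 355
side press 0.34 231 275 321 252 282
side pin_rest 0.66 464 283 317 254 285
top die_plate 0.94 864 394 434 201 235
((0.5610710382461548, -0.6355775594711304), (0.07739225775003433, 0.12255124747753143), 24.92932891845703) [[0.5001999735832214, -0.5963000059127808], [0.551800012588501, -0.7074999809265137], [0.621999979019165, -0.6747999787330627], [0.5702999830245972, -0.5637000203132629]]
top die_plate 0.64 782 263 291 198 233
((0.5605572462081909, -0.19759319722652435), (0.1067376434803009, 0.07541000097990036), 12.148994445800781) [[0.5004000067710876, -0.1720000058412552], [0.5163000226020813, -0.24570000171661377], [0.6207000017166138, -0.2231999933719635], [0.6047999858856201, -0.14949999749660492]]
top press 0.94 3986 149 209 126 205
((0.7199788093566895, 0.11935777217149734), (0.25381773710250854, 0.18103376030921936), 5.503446578979492) [[0.5849999785423279, 0.1973000019788742], [0.6022999882698059, 0.017100000753998756], [0.8550000190734863, 0.0414000004529953], [0.8375999927520752, 0.2215999960899353]]
top pin_rest 0.8 520 314 337 192 233
((0.5692780017852783, -0.3372248113155365), (0.12820127606391907, 0.027392063289880753), 13.465414047241211) [[0.5037999749183655, -0.33880001306533813], [0.5101000070571899, -0.36550000309944153], [0.6348000168800354, -0.33559998869895935], [0.6284000277519226, -0.3089999854564667]]
top pin_rest 0.41 133 304 315 162 175
((0.7152341604232788, -0.30035385489463806), (0.042937230318784714, 0.035584740340709686), 0.318651020526886) [[0.6937000155448914, -0.2827000021934509], [0.6938999891281128, -0.3183000087738037], [0.7368000149726868, -0.3179999887943268], [0.7365999817848206, -0.2824000120162964]]
```

View pics/ov.png

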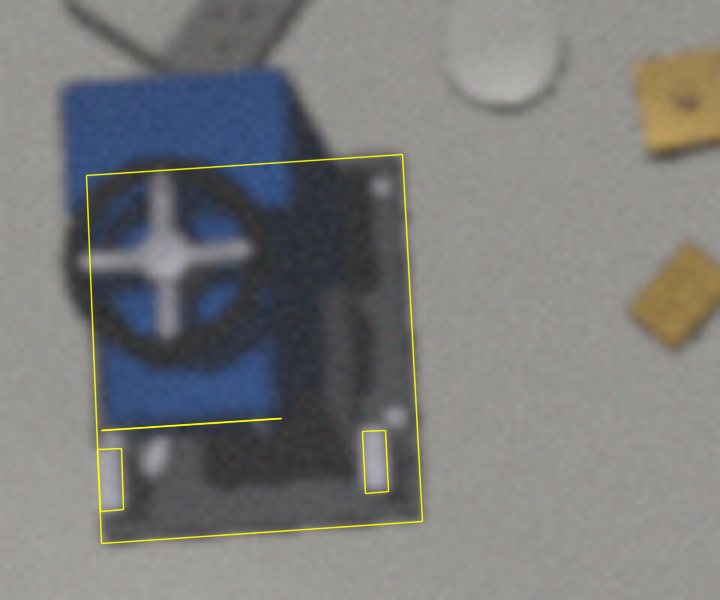

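```bash
cat > fit.py <<'E'
from h import *
from scipy.optimize import minimize
from scipy.ndimage import map_coordinates
np.set_printoptions(precision=4,suppress=True)
def seg(a,b,k=40): return np.linspace(a,b,k)
def edges(kind,n):
    if kind=="press":
        S=[seg((-.085,-.085,.012),(-.085,.085,.012)),seg((-.085,-.085,.012),(.115,-.085,.012)),seg((-.085,.085,.012),(-.085+.03,.085,.012),8)]
        for lo,hi in((-.074,-.062),(.062,.074)):
            for k in range(2):
                S+=[seg((-.076,lo,.064),(-.044,lo,.064),16),seg((-.076,hi,.064),(-.044,hi,.064),16)]
            S+=[seg((-.076,lo,.064),(-.076,hi,.064),8),seg((-.044,lo,.064),(-.044,hi,.064),8)]
        if n=="side": S=S[:2]+S[3:]
    else:
        S=[seg((-.058,-.038,.012),(.05,-.038,.012)),seg((-.058,.038,.012),(.05,.038,.012)),seg((-.058,-.038,.012),(-.058,.038,.012)),seg((.05,-.038,.012),(.05,.038,.012))]
        S+=[seg((-.054,-.009,.06),(-.026,-.009,.06),16),seg((-.054,.009,.06),(-.026,.009,.06),16)]
    return np.concatenate(S)
def grad(im):
    f=cv2.GaussianBlur(im.astype(np.float32),(0,0),1.0)
    gx=cv2.Sobel(f,cv2.CV_32F,1,0);gy=cv2.Sobel(f,cv2.CV_32F,0,1)
    return np.sqrt((gx**2+gy**2).max(-1))
def fit(kind,ns,x0,ims):
    G={n:grad(ims[n]) for n in ns}
    def cost(v):
        a=v[2];c,s=np.cos(a),np.sin(a);t=0
        for n in ns:
            K,R,tt=cam(n);E=edges(kind,n)
            W=np.c_[v[0]+c*E[:,0]-s*E[:,1],v[1]+s*E[:,0]+c*E[:,1],E[:,2]]
            q=(W@R.T+tt)@K.T;q=q[:,:2]/q[:,2:]
            t-=np.sqrt(map_coordinates(G[n],[q[:,1],q[:,0]],order=1)).mean()
        return t
    best=None
    for dx in(-.005,0,.005):
        for dy in(-.005,0,.005):
            for da in (-.03,0,.03):
                r=minimize(cost,np.array(x0)+[dx,dy,da],method="Nelder-Mead",options=dict(initial_simplex=np.array(x0)+[dx,dy,da]+np.array([[0,0,0],[.003,0,0],[0,.003,0],[0,0,.03]])))
                if best is None or r.fun<best.fun: best=r
    return best
if __name__=="__main__":
    ims={n:np.load(f"{n}0.npz")["im"] for n in("side","top")}
    for k,x0 in(("press",(.679,.1085,.084)),("plate",(.565,-.201,.21))):
        for ns in(["side"],["top"],["side","top"]):
            r=fit(k,ns,x0,ims); print(k,ns,r.x[:2],np.degrees(r.x[2]),r.fun)
E
python3 fit.py
```

```text
press ['side'] [0.6753 0.0947] 3.718507571672511 -13.165143013000488Traceback (most recent call last):
  File "fit.py", line 43, in <module>
    r=fit(k,ns,x0,ims); print(k,ns,r.x[:2],np.degrees(r.x[2]),r.fun)
  File "fit.py", line 36, in fit
    r=minimize(cost,np.array(x0)+[dx,dy,da],method="Nelder-Mead",options=dict(initial_simplex=np.array(x0)+[dx,dy,da]+np.array([[0,0,0],[.003,0,0],[0,.003,0],[0,0,.03]])))
    res = _minimize_neldermead(fun, x0, args, callback, bounds=bounds,
                               **options)
    fsim[k] = func(sim[k])
              ~~~~^^^^^^^^
    fx = function(np.copy(x), *(wrapper_args + args))
  File "fit.py", line 27, in cost
    K,R,tt=cam(n);E=edges(kind,n)
           ~~~^^^
  File "h.py", line 4, in cam
    m=manip.camera_model(n); return m["mtx"],m["R"],m["t"]
ValueError: time passes only in moves, steps and waits
```

```bash
python3 - <<'E'
s=open('h.py').read().replace('def cam(n):','import functools\n@functools.lru_cache(None)\ndef cam(n):')
open('h.py','w').write(s)
E
sed -i 's/for da in (-.03,0,.03)/for da in (-.015,.015)/; s/(-.005,0,.005)/(-.002,0,.002)/g' fit.py
python3 fit.py
```

```text
press ['side'] [0.6753 0.0947] 3.71874042398817 -13.165144920349121
press ['top'] [0.6786 0.1088] 5.021435856268878 -11.84661865234375
press ['side', 'top'] [0.6775 0.1082] 5.167121215164793 -23.43844223022461
plate ['side'] [ 0.5562 -0.2045] 11.122692859017974 -13.66883373260498
plate ['top'] [ 0.5646 -0.1987] 12.075945740755536 -9.626572608947754
plate ['side', 'top'] [ 0.5641 -0.2001] 12.47596774755277 -21.26398468017578
```

```bash
cat > plan.py <<'E'
from h import *
from scipy.spatial.transform import Rotation as Ro
np.set_printoptions(precision=4,suppress=True)
def state():
    s=manip.get_state(); q=s["ee_rot"]; return s,np.array(s["position"]),Ro.from_quat([q[1],q[2],q[3],q[0]])
def info():
    s,p,r=state(); M=r.as_matrix()
    print("t",round(s["clock"],2),"tcp",p,"x",M[:,0],"jaw yaw",np.degrees(np.arctan2(M[1,1],M[0,1])).round(2),"q",np.array(s["qpos"]).round(3),"F",np.array(s["contact_force"]).round(2),"w",round(s["width"],4))
    return s,p,M
def go(target,yaw=None):
    "total shift in tool axes (units of 30mm) at present orientation and twist units"
    s,p,M=info(); d=M.T@(np.array(target)-p)
    print("shift mm",(d*1000).round(1),"units(0.03)",(d/.03).round(3))
    if yaw is not None:
        y=np.degrees(np.arctan2(M[1,1],M[0,1])); dy=(yaw-y+90)%180-90
        print("twist deg about tool x",-dy,"units",(-dy/6).round(3))
def press(v,P=(.678,.1085,5.0)):
    a=np.radians(P[2]);c,s=np.cos(a),np.sin(a); return np.array([P[0]+c*v[0]-s*v[1],P[1]+s*v[0]+c*v[1],v[2]])
E
python3 -c "
from plan import *
go([.5254,-.2085,.2],102.3)"
```

```text
t 2.0 tcp [ 0.1516 -0.5547  0.3039] x [-0.     -0.0001 -1.    ] jaw yaw -74.71 q [-1.425  0.276  1.505 -0.     1.361 -0.121] F [-0.56 -0.61 -0.87] w 0.0856
shift mm [ 103.9 -235.4 -451.9] units(0.03) [  3.463  -7.846 -15.062]
twist deg about tool x 2.9850414219184813 units 0.498
```

>>> play_rows([
  [0, 0.2, -0.49, -0.94, 0],
  [0, 0.2, -0.49, -0.94, 0],
  [0, 0.2, -0.49, -0.94, 0],
  [0, 0.2, -0.49, -0.94, 0],
  [0, 0.2, -0.49, -0.94, 0],
  [0, 0.2, -0.49, -0.94, 0],
  [0, 0.2, -0.49, -0.94, 0],
  [0, 0.2, -0.49, -0.94, 0],
  [0, 0.2, -0.49, -0.94, 0],
  [0, 0.2, -0.49, -0.94, 0],
  [0, 0.2, -0.49, -0.94, 0],
  [0, 0.2, -0.49, -0.94, 0],
  [0, 0.2, -0.49, -0.94, 0],
  [0, 0.2, -0.49, -0.94, 0],
  [0, 0.3, -0.49, -0.94, 0],
  [0, 0.3, -0.49, -0.94, 0],
  [0, 0, 0, 0, 0.5],
], newtons=50)

```text
clock: 3.7
position: [0.5269, -0.2062, 0.2007]
ee_rot: [0.076, 0.703, 0.077, -0.703]
contact_force: [0.1, -1.2, 0.7]
width: 0.0856
```

```bash
python3 - <<'E'
from plan import *
go([.5254,-.2085,.105],102.3)
for n in("side","top"):
    im,d=manip.get_image(n); np.savez(f"{n}1.npz",im=im,d=d)
    u,v=(200,170) if n=="side" else (200,140)
    cv2.imwrite(f"pics/{n}1.png",cv2.resize(im[v:v+150,u:u+200,::-1],None,fx=3,fy=3,interpolation=cv2.INTER_CUBIC))
E
```

```text
t 3.7 tcp [ 0.5269 -0.2062  0.2007] x [-0.     0.002 -1.   ] jaw yaw -77.6 q [-0.497  0.339  1.684  0.002  1.12   0.857] F [ 0.12 -1.19  0.72] w 0.0856
shift mm [95.7  2.2  2. ] units(0.03) [3.189 0.072 0.066]
twist deg about tool x 0.09923763495606863 units 0.017
```

View pics/side1.png

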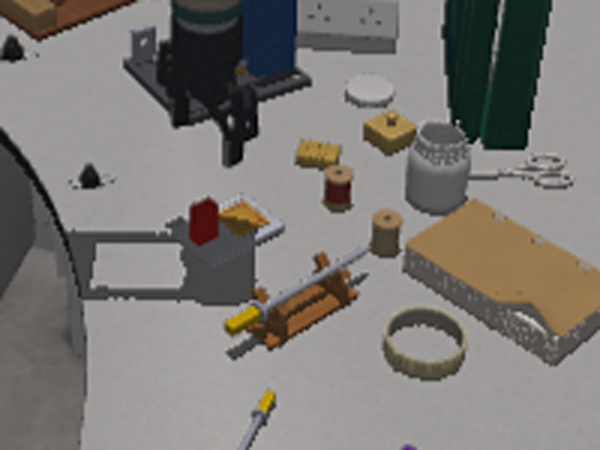

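View pics/top1.png

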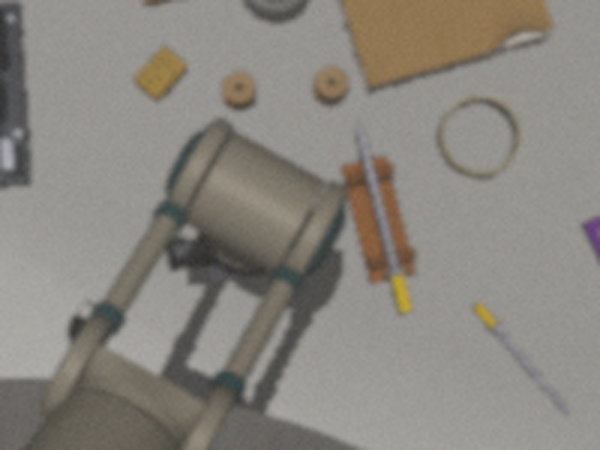

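```bash
python3 - <<'E'
from plan import *
s,p,M=info()
Q=[]
for n in("side","top"):
    P=cloud(n,np.load(f"{n}1.npz")["d"]).reshape(-1,3); P=P[(np.linalg.norm(P[:,:2]-p[:2],axis=1)<.2)&(P[:,2]>.1)]; Q.append(P)
Q=np.concatenate(Q)-p; L=Q@M  # tool coords
for lo in np.arange(-.08,.36,.03):
    m=(Q[:,2]>=lo)&(Q[:,2]<lo+.03); 
    if m.sum()>5: print("dz %.2f"%lo,m.sum(),"tool y",np.percentile(L[m,1],[2,98]),"tool z",np.percentile(L[m,2],[2,98]))
E
```

```text
t 3.8 tcp [ 0.5253 -0.208   0.2015] x [-0.0007  0.0002 -1.    ] jaw yaw -77.6 q [-0.5    0.337  1.684 -0.     1.121  0.854] F [ 0.11  0.87 -0.54] w 0.0858
dz -0.08 21 tool y [-0.0461  0.0525] tool z [-0.0125  0.0078]
dz -0.05 101 tool y [-0.0579  0.0579] tool z [-0.0137  0.009 ]
dz -0.02 232 tool y [-0.0754  0.0731] tool z [-0.0158  0.0139]
dz 0.01 271 tool y [-0.0729  0.0715] tool z [-0.0145  0.0157]
dz 0.04 243 tool y [-0.0692  0.0662] tool z [-0.0203  0.0337]
dz 0.07 244 tool y [-0.0336  0.0378] tool z [-0.0259  0.0355]
dz 0.10 217 tool y [-0.037   0.0359] tool z [-0.0253  0.0346]
dz 0.13 256 tool y [-0.0352  0.0359] tool z [-0.0267  0.0333]
dz 0.16 232 tool y [-0.0258  0.0359] tool z [-0.0256  0.0324]
dz 0.19 234 tool y [-0.0259  0.0354] tool z [-0.023   0.0321]
dz 0.22 165 tool y [-0.0138  0.0362] tool z [-0.0226  0.0315]
dz 0.25 197 tool y [-0.0265  0.0647] tool z [0.0036 0.0592]
dz 0.28 561 tool y [-0.0606  0.0672] tool z [-0.0613  0.0638]
dz 0.31 3012 tool y [-0.0871  0.0555] tool z [-0.0521  0.0936]
dz 0.34 968 tool y [-0.1271 -0.0189] tool z [0.0304 0.176 ]
```

>>> play_rows([
  [0, 0.5, 0.07, 0.06, 0],
  [0, 0.8, 0, 0, 0],
  [0, 0.8, 0, 0, 0],
  [0, 0.7, 0, 0, 0],
  [0, 0.4, 0, 0, 0],
  [0, 0, 0, 0, 0],
])

```text
clock: 4.4
position: [0.5224, -0.2113, 0.1046]
ee_rot: [-0.075, -0.702, -0.076, 0.704]
contact_force: [0.4, -0.3, 0.8]
width: 0.0855
```

```bash
python3 - <<'E'
from plan import *
go([.5254,-.2085,.104],102.3)
im,d=manip.get_image("side"); np.savez("side2.npz",im=im,d=d)
cv2.imwrite("pics/side2.png",cv2.resize(im[200:280,220:340,::-1],None,fx=5,fy=5,interpolation=cv2.INTER_CUBIC))
E
```

```text
t 4.4 tcp [ 0.5224 -0.2113  0.1046] x [-0.0029  0.0014 -1.    ] jaw yaw -77.72 q [-0.508  0.441  1.803 -0.     0.901  0.849] F [ 0.42 -0.25  0.77] w 0.0855
shift mm [ 0.6 -2.1 -3.5] units(0.03) [ 0.019 -0.07  -0.117]
twist deg about tool x -0.02447144703808135 units -0.004
```

View pics/side2.png

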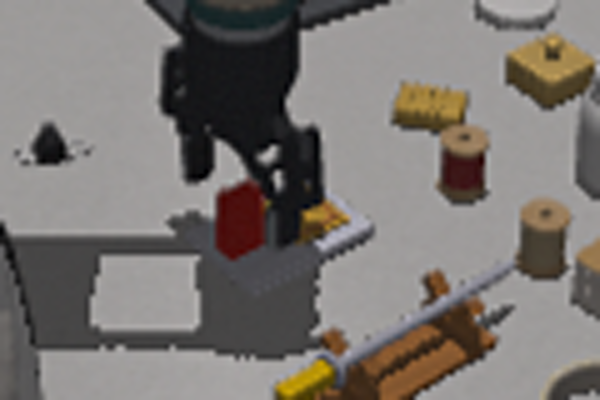

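>>> play_rows([
  [0, 0, -0.07, -0.12, 0],
  [0, 0, 0, 0, 0],
  [1, 0, 0, 0, 0],
  [1, 0, 0, 0, 0],
  [1, 0, 0, 0, 0],
  [1, 0, 0, 0, 0],
  [1, 0, 0, 0, 0],
  [1, 0, 0, 0, 0],
  [1, 0, 0, 0, 0],
  [1, 0, 0, 0, 0],
])

```text
clock: 5.45
position: [0.5266, -0.2085, 0.1061]
ee_rot: [0.076, 0.703, 0.076, -0.703]
contact_force: [-0.5, 0.8, 2.5]
width: 0.0176
```

```bash
python3 - <<'E'
from plan import *
info()
im,d=manip.get_image("side"); np.savez("side3.npz",im=im,d=d)
cv2.imwrite("pics/side3.png",cv2.resize(im[200:280,220:340,::-1],None,fx=5,fy=5,interpolation=cv2.INTER_CUBIC))
g=press([-.150,0,.15]); print(g); go(g,95)
E
```

```text
t 5.45 tcp [ 0.5266 -0.2085  0.1061] x [ 0.0002 -0.0001 -1.    ] jaw yaw -77.71 q [-0.5    0.441  1.798 -0.     0.903  0.857] F [-0.51  0.77  2.51] w 0.0176
[0.5286 0.0954 0.15  ]
t 5.5 tcp [ 0.5266 -0.2084  0.106 ] x [ 0.0001 -0.     -1.    ] jaw yaw -77.71 q [-0.5    0.441  1.798  0.     0.903  0.857] F [-0.2   0.26  3.73] w 0.017
shift mm [ -44.  -296.5  -66.6] units(0.03) [-1.465 -9.883 -2.219]
twist deg about tool x 7.285188147749125 units 1.214
```

View pics/side3.png

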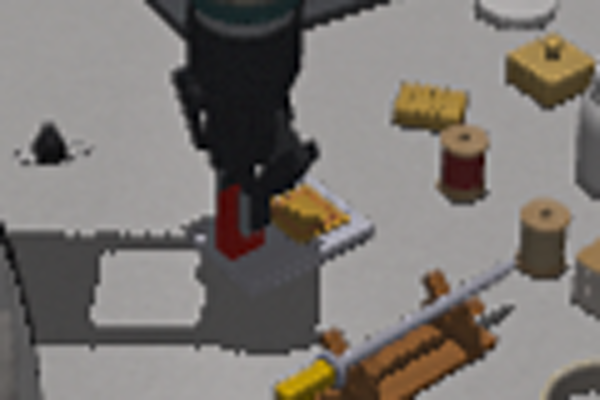

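>>> play_rows([
  [1, -0.5, 0, 0, 0],
  [1, -0.7, 0, 0, 0],
  [1, -0.3, -0.5, -0.1, 0.2],
  [1, 0, -0.8, -0.19, 0.2],
  [1, 0, -0.9, -0.2, 0.2],
  [1, 0, -0.9, -0.2, 0.2],
  [1, 0, -0.9, -0.2, 0.2],
  [1, 0, -0.9, -0.2, 0.2],
  [1, 0, -0.9, -0.2, 0],
  [1, 0, -0.9, -0.2, 0],
  [1, 0, -0.9, -0.2, 0],
  [1, 0, -0.9, -0.2, 0],
  [1, 0, -0.8, -0.2, 0],
  [1, 0, -0.4, -0.1, 0],
  [1, 0, 0, 0, 0],
  [1, 0, 0, 0, 0],
  [1, 0, 0, 0, 0],
])

```text
clock: 7.2
position: [0.5429, 0.0261, 0.1563]
ee_rot: [-0.112, -0.686, 0.006, 0.719]
contact_force: [-33.2, -94.3, 37.4]
width: 0.0175
```

```bash
python3 - <<'E'
from plan import *
g=press([-.150,0,.15]); print(g); go(g,95)
for n in("side","top"):
    im,d=manip.get_image(n); np.savez(f"{n}4.npz",im=im,d=d)
    u,v=(200,130) if n=="side" else (130,120)
    cv2.imwrite(f"pics/{n}4.png",cv2.resize(im[v:v+120,u:u+140,::-1],None,fx=5,fy=5,interpolation=cv2.INTER_CUBIC))
for q in("die_eye","die_plate","eye_right","eye_left","hood","bed"):
    for r in manip.mark_of("side",q)[:2]:
        w=c2w("side",r["location"]); print(q,round(r["conf"],2),w,proj("side",w).round())
E
```

```text
[0.5286 0.0954 0.15  ]
t 7.2 tcp [0.5429 0.0261 0.1563] x [-0.0343 -0.1694 -0.9849] jaw yaw -81.06 q [ 0.011  0.377  1.764 -0.197  1.045  1.534] F [-33.24 -94.3   37.4 ] w 0.0175
shift mm [ -5.  -70.8   3.6] units(0.03) [-0.167 -2.36   0.121]
twist deg about tool x 3.9414594953115056 units 0.657
die_eye 0.77 [ 0.5723 -0.6639  0.031 ] [355. 336.]
die_eye 0.69 [0.5375 0.0057 0.0793] [245. 200.]
die_plate 0.69 [ 0.5553 -0.6338 -0.0039] [342. 339.]
die_plate 0.59 [ 0.5748 -0.0047  0.0508] [256. 206.]
eye_right 0.92 [0.6262 0.0239 0.043 ] [265. 201.]
eye_right 0.62 [ 0.4959 -0.3704  0.037 ] [281. 275.]
eye_left 0.66 [ 0.5729 -0.358   0.0006] [300. 274.]
eye_left 0.55 [0.6202 0.1792 0.0482] [247. 181.]
hood 0.73 [0.6209 0.1056 0.165 ] [255. 164.]
bed 0.66 [0.6629 0.1015 0.0122] [265. 195.]
```

View pics/side4.png

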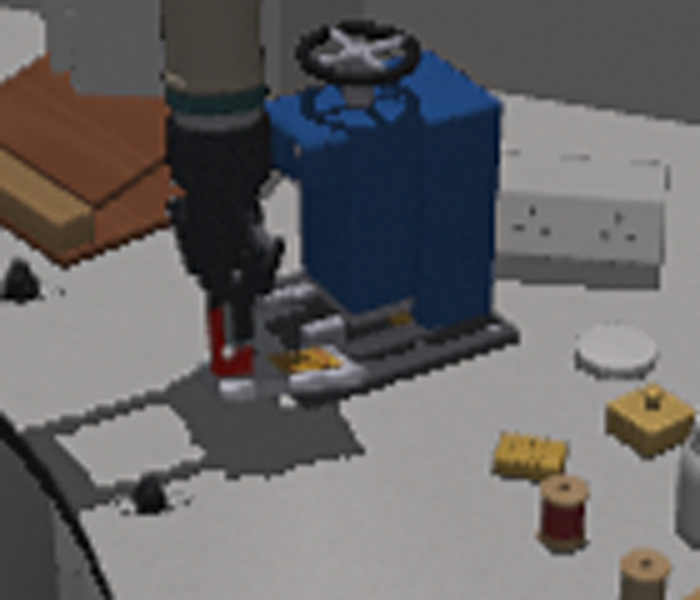

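View pics/top4.png

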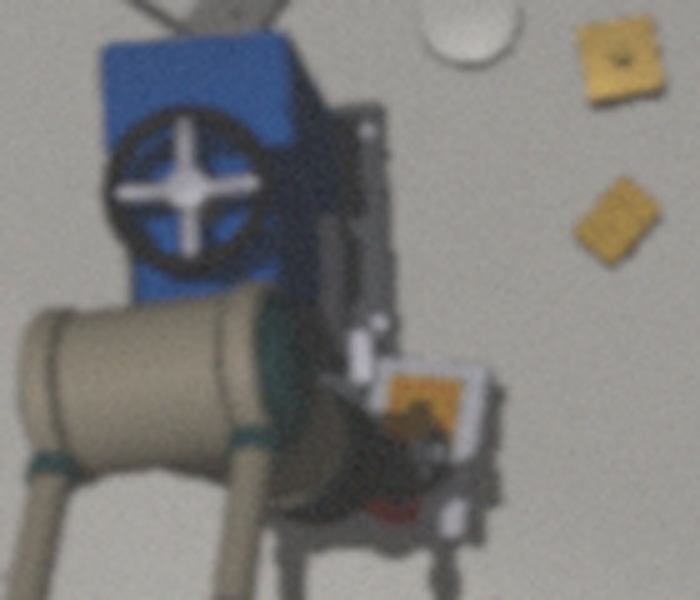

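The plate's leading edge ran into the right cheek because I carried it too low and too far forward. I'll back off towards -y, then raise it.

>>> play_rows([
  [1, 0, 0.8, 0.1, 0],
  [1, 0, 0.8, 0.1, 0],
  [1, 0, 0.8, 0.1, 0],
  [1, 0, 0.8, 0.1, 0],
  [1, -0.5, 0.4, 0.1, 0],
  [1, -0.8, 0, 0.5, 0],
  [1, -0.5, 0, 0.5, 0],
  [1, 0, 0, 0, 0],
  [1, 0, 0, 0, 0],
])

```text
clock: 8.5
position: [0.5207, -0.0235, 0.2044]
ee_rot: [0.031, 0.707, 0.031, -0.706]
contact_force: [0.7, 0.2, -2.4]
width: 0.0172
```

```bash
python3 - <<'E'
from plan import *
g=press([-.150,0,.2]); print(g); go(g,95)
for n in("side","top"):
    im,d=manip.get_image(n); np.savez(f"{n}5.npz",im=im,d=d)
    u,v=(200,130) if n=="side" else (130,120)
    cv2.imwrite(f"pics/{n}5.png",cv2.resize(im[v:v+120,u:u+140,::-1],None,fx=5,fy=5,interpolation=cv2.INTER_CUBIC))
E
```

```text
[0.5286 0.0954 0.2   ]
t 8.5 tcp [ 0.5207 -0.0235  0.2044] x [ 0.0002 -0.0001 -1.    ] jaw yaw -84.93 q [-0.179  0.273  1.774 -0.     1.094  1.304] F [ 0.73  0.24 -2.4 ] w 0.0172
shift mm [   4.4 -117.7  -18.4] units(0.03) [ 0.148 -3.925 -0.613]
twist deg about tool x 0.07216943815410559 units 0.012
```

View pics/side5.png

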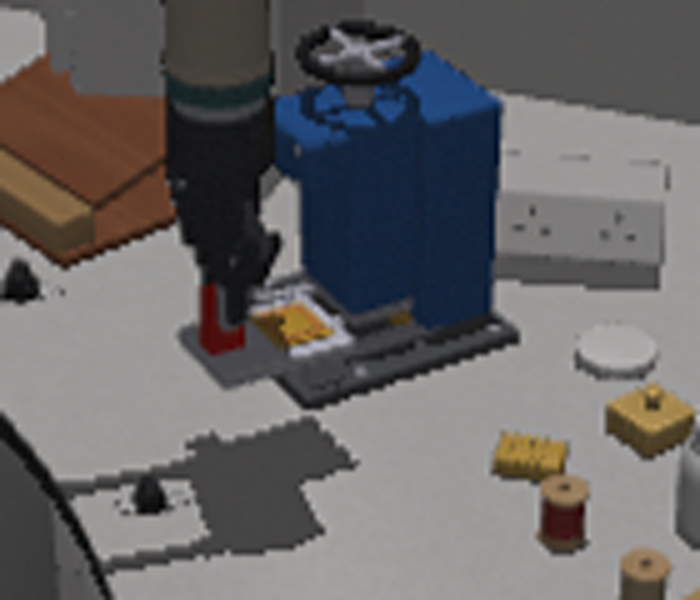

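View pics/top5.png

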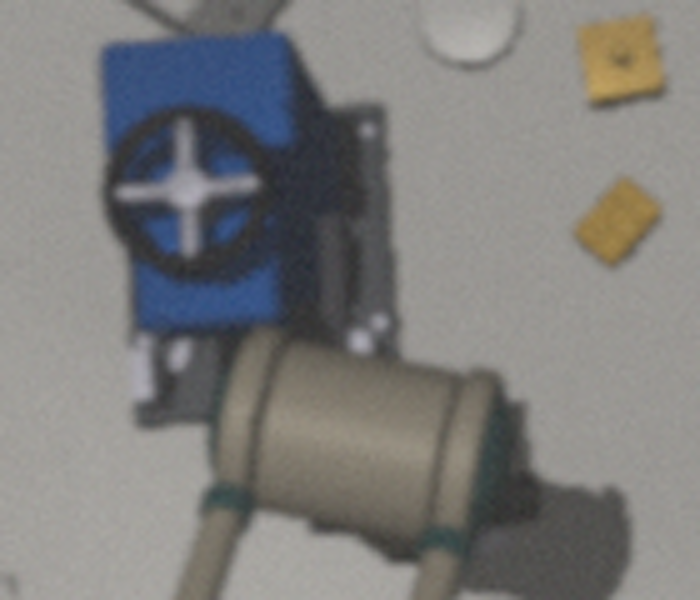

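```bash
cat > pl.py <<'E'
from plan import *
from scipy.optimize import least_squares
def platefit(n,f,exp,zb):
    z=np.load(f); P=cloud(n,z["d"]); im=z["im"].astype(int)
    D=np.linalg.norm(P[...,:2]-exp[:2],axis=-1)
    sat=im.max(-1)-im.min(-1)
    w=(D<.09)&(abs(P[...,2]-zb)<.04)&(im.min(-1)>125)
    red=(D<.09)&(im[...,0]>90)&(im[...,1]<50)&(im[...,2]<60)&(P[...,2]>zb-.02)
    die=(D<.09)&(im[...,0]>150)&(im[...,2]<100)&(im[...,1]>90)&(abs(P[...,2]-zb)<.04)
    return P[w],P[red],P[die],w
if __name__=="__main__":
    s,p,M=info()
    for n in("side","top"):
        w,r,d,m=platefit(n,f"{n}5.npz",p+[.04,0,0],p[2]-.106+.012)
        print(n,len(w),len(r),len(d))
        for nm,q in(("white",w),("red",r),("die",d)):
            if len(q)>5: print(nm,q.mean(0),"rel",q.mean(0)-p,q.min(0)-p,q.max(0)-p)
        if len(d)+len(w)>30:
            q=np.concatenate([w,d]); A=np.c_[q[:,:2]-p[:2],np.ones(len(q))]
            r_=least_squares(lambda v:A@v-(q[:,2]-p[2]),[0,0,0],loss="soft_l1",f_scale=.003); print("plane slope x,y",r_.x)
E
python3 pl.py
```

```text
t 8.6 tcp [ 0.5208 -0.0233  0.2038] x [-0.0012  0.0002 -1.    ] jaw yaw -84.9 q [-0.178  0.275  1.774 -0.     1.094  1.304] F [-0.41 -0.08 -2.14] w 0.017
side 51 0 38
white [ 0.5888 -0.0264  0.1081] rel [ 0.0679 -0.0032 -0.0957] [-0.0205 -0.0346 -0.1006] [ 0.0886  0.0438 -0.0875]
die [ 0.5833 -0.022   0.1118] rel [ 0.0625  0.0013 -0.092 ] [ 0.0474 -0.0223 -0.0964] [ 0.0751  0.0223 -0.0889]
plane slope x,y [-0.0888  0.0027 -0.0883]
top 0 0 0
```

>>> play_rows([
  [1, 0, -0.5, -0.1, 0],
  [1, 0, -0.8, -0.1, 0],
  [1, 0, -0.8, -0.1, 0],
  [1, 0, -0.8, -0.1, 0],
  [1, 0, -0.7, -0.1, 0],
  [1, 0, -0.33, -0.11, 0],
  [1, 0.5, 0, 0, 0],
  [1, 0.8, 0, 0, 0],
  [1, 0.6, 0, 0, 0],
  [1, 0.3, 0, 0, 0],
  [1, 0, 0, 0, 0],
  [1, 0, 0, 0, 0],
])

```text
clock: 9.8
position: [0.5291, 0.0957, 0.1391]
ee_rot: [0.031, 0.707, 0.031, -0.706]
contact_force: [0.6, 0.4, -1.6]
width: 0.0171
```

```bash
python3 - <<'E'
from plan import *
g=press([-.150,0,.124]); print(g); go(g,95)
for n in("side","top"):
    im,d=manip.get_image(n); np.savez(f"{n}6.npz",im=im,d=d)
    u,v=(200,130) if n=="side" else (130,120)
    cv2.imwrite(f"pics/{n}6.png",cv2.resize(im[v:v+120,u:u+140,::-1],None,fx=5,fy=5,interpolation=cv2.INTER_CUBIC))
E
```

```text
[0.5286 0.0954 0.124 ]
t 9.8 tcp [0.5291 0.0957 0.1391] x [ 0.0007 -0.0001 -1.    ] jaw yaw -84.91 q [ 0.05   0.366  1.825 -0.     0.95   1.532] F [ 0.61  0.37 -1.62] w 0.0171
shift mm [15.1  0.2  0.6] units(0.03) [0.504 0.007 0.019]
twist deg about tool x 0.09040394151685405 units 0.015
```

View pics/side6.png

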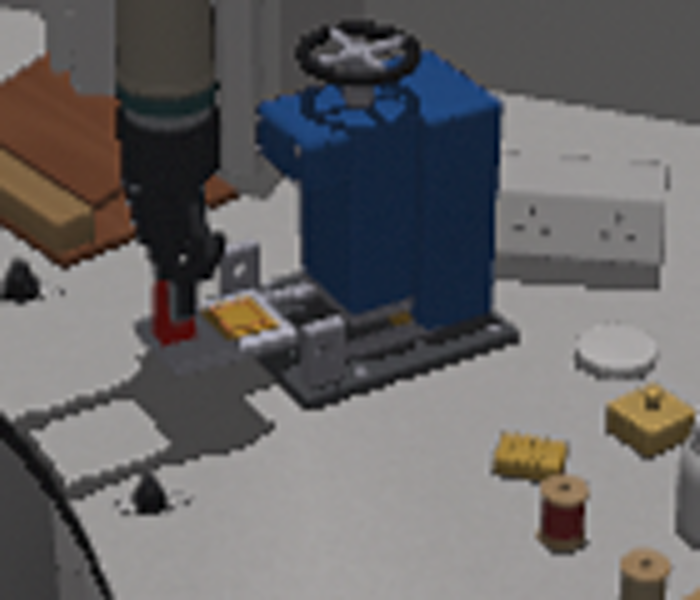

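View pics/top6.png

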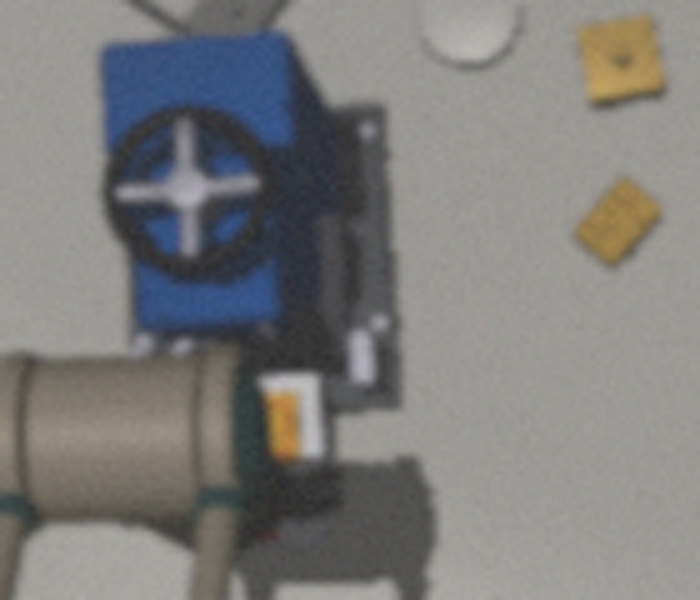

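```bash
cat > ov.py <<'E'
from plan import *
PL=[[(-.058,-.038,.012),(.05,-.038,.012),(.05,.038,.012),(-.058,.038,.012)],[(-.058,-.038,0),(.05,-.038,0),(.05,.038,0)],[(-.007,-.023,.015),(.039,-.023,.015),(.039,.023,.015),(-.007,.023,.015)],[(-.054,-.009,.06),(-.026,-.009,.06),(-.026,.009,.06),(-.054,.009,.06)],[(-.054,-.009,.012),(-.026,-.009,.012)]]
PR=[[(-.085,-.085,.012),(.115,-.085,.012),(.115,.085,.012),(-.085,.085,.012)]]+[[(-.076,s,.064),(-.044,s,.064),(-.044,s,.012),(-.076,s,.012)] for s in(-.062,.062,-.074,.074)]+[[(-.06+.0075*np.cos(a),-.074,.042+.0075*np.sin(a)) for a in np.linspace(0,6.28,16)]]+[[(-.06,-.042,.16),(-.06,.042,.16),(-.06,.042,.207),(-.06,-.042,.207)]]
def over(n,f,out,u0,v0,w,h,s,models):
    im=np.load(f)["im"]; big=cv2.resize(im[v0:v0+h,u0:u0+w,::-1],None,fx=s,fy=s,interpolation=cv2.INTER_CUBIC)
    for lines,T,o,col in models:
        for l in lines:
            q=np.array([((proj(n,T@np.array(p)+o)-[u0,v0]+.5)*s) for p in l]).astype(int)
            cv2.polylines(big,[q],True,col,1,cv2.LINE_AA)
    cv2.imwrite(out,big)
def Rz(deg,pitch=0): return Ro.from_euler("zy",[deg,pitch],degrees=True).as_matrix()
E
python3 - <<'E'
from ov import *
s,p,M=info(); T=Rz(5); g=p-[0,0,.106]; o=g+T@[.04,0,0]
over("side","side6.npz","pics/ov6.png",215,165,90,60,8,[(PL,T,o,(0,255,0)),(PR,Rz(5),np.array([.678,.1085,0]),(0,255,255))])
E
```

```text
t 9.9 tcp [0.5294 0.0956 0.1398] x [ 0.0022 -0.     -1.    ] jaw yaw -84.92 q [ 0.049  0.365  1.824 -0.     0.95   1.532] F [-0.5  -0.18 -2.08] w 0.0177
```

View pics/ov6.png

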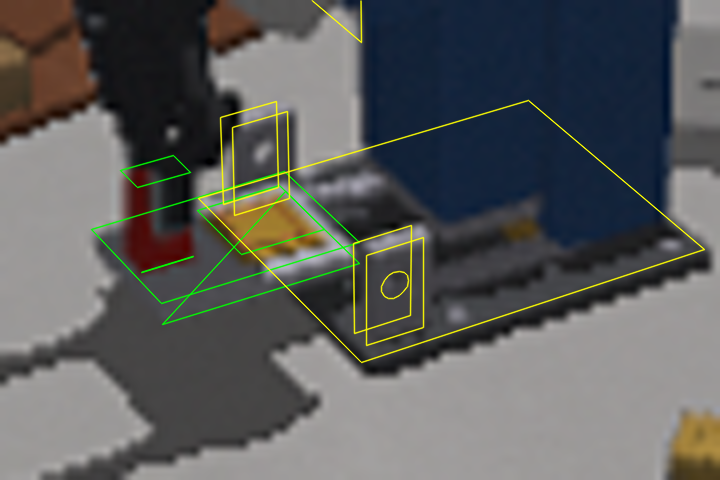

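>>> play_rows([
  [1, 0.3, 0, 0, 0],
  [1, 0.27, 0, 0, 0],
  [1, 0, 0, -0.3, 0],
  [1, 0, 0, -0.4, 0],
  [1, 0, 0, -0.4, 0],
  [1, 0, 0, -0.4, 0],
  [1, 0, 0, 0, 0],
  [1, 0, 0, 0, 0],
])

```text
clock: 10.7
position: [0.5735, 0.0996, 0.1214]
ee_rot: [-0.031, -0.706, -0.031, 0.707]
contact_force: [-0.6, 0.2, -2.2]
width: 0.0168
```

```bash
python3 - <<'E'
from ov import *
g=press([-.105,0,.118]); go(g,95)
im,d=manip.get_image("side"); np.savez("side7.npz",im=im,d=d)
s,p,M=info(); T=Rz(5); g=p-[0,0,.106]; o=g+T@[.04,0,0]
over("side","side7.npz","pics/ov7.png",215,135,90,90,7,[(PL,T,o,(0,255,0))])
E
```

```text
t 10.7 tcp [0.5735 0.0996 0.1214] x [-0.001  -0.0001 -1.    ] jaw yaw -84.91 q [ 0.053  0.442  1.745 -0.     0.956  1.535] F [-0.59  0.23 -2.2 ] w 0.0168
shift mm [3.4 0.3 0.1] units(0.03) [0.114 0.009 0.002]
twist deg about tool x 0.08682861101090111 units 0.014
t 10.75 tcp [0.5729 0.0996 0.1214] x [-0.0015 -0.0002 -1.    ] jaw yaw -84.91 q [ 0.052  0.442  1.746 -0.     0.956  1.535] F [-0.81  0.11 -2.64] w 0.0169
```

View pics/ov7.png

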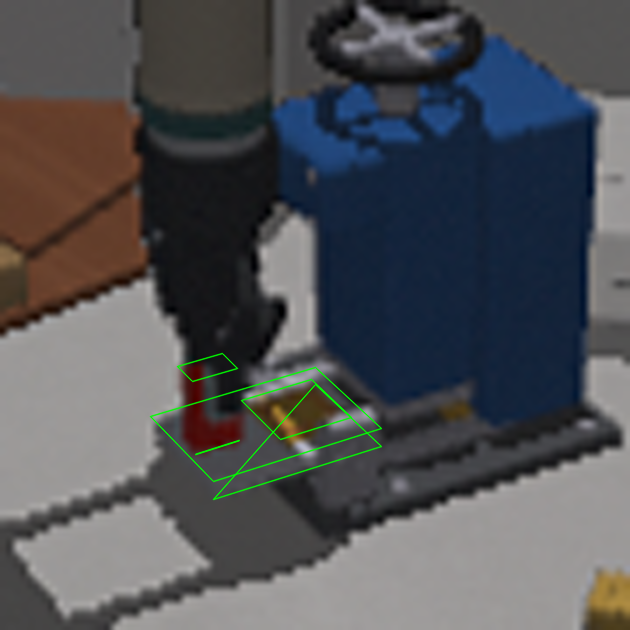

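>>> play_rows([
  [1, 0.07, 0, 0, 0],
  [1, 0.07, 0, 0, 0],
  [1, 0, 0, 0, 0],
  [1, 0, 0, 0, 0],
])

```text
clock: 11.15
position: [0.572, 0.0993, 0.1187]
ee_rot: [-0.032, -0.706, -0.031, 0.707]
contact_force: [-4.7, -1.0, 6.6]
width: 0.0175
```

```bash
python3 -c "
from plan import *
info()"
```

```text
t 11.15 tcp [0.572  0.0993 0.1187] x [-0.0014 -0.0005 -1.    ] jaw yaw -84.91 q [ 0.052  0.444  1.751 -0.001  0.949  1.535] F [-4.67 -0.98  6.62] w 0.0175
```

>>> play_rows([
  [0, 0, 0, 0, 0],
  [0, 0, 0, 0, 0],
  [0, 0, 0, 0, 0],
  [0, 0, 0, 0, 0],
  [0, 0, 0, 0, 0],
  [0, -0.5, 0, 0, 0],
  [0, -1, 0, 0, 0],
  [0, -0.8, 0, 0.5, 0],
  [0, -0.5, 0, 1, 0],
  [0, 0, 0, 1, 0],
  [0, 0, 0, 0.5, 0],
  [0, 0, 0, 0, 0],
])

```text
clock: 12.35
position: [0.4813, 0.0916, 0.2017]
ee_rot: [-0.031, -0.706, -0.031, 0.707]
contact_force: [1.4, 0.2, 0.3]
width: 0.0852
```

```bash
python3 - <<'E'
from ov import *
s,p,M=info()
for n in("side","top"):
    im,d=manip.get_image(n); np.savez(f"{n}8.npz",im=im,d=d)
T=Rz(5);
over("side","side8.npz","pics/ov8.png",215,150,100,80,7,[])
over("top","top8.npz","pics/ot8.png",130,140,100,90,7,[])
for n in ("side","top"):
  for q in("die_eye","die_plate","die_grip"):
    for r in manip.mark_of(n,q)[:3]:
        w=c2w(n,r["location"]); print(n,q,round(r["conf"],2),w,proj(n,w).round())
E
```

```text
t 12.35 tcp [0.4813 0.0916 0.2017] x [-0.0017 -0.0001 -1.    ] jaw yaw -84.91 q [ 0.046  0.233  1.84  -0.     1.07   1.528] F [1.43 0.17 0.27] w 0.0852
side die_eye 0.64 [ 0.5704 -0.6663  0.0304] [355. 337.]
side die_eye 0.53 [0.5728 0.0968 0.041 ] [245. 195.]
side die_plate 0.56 [ 0.5554 -0.6324 -0.0037] [342. 338.]
side die_plate 0.54 [0.6121 0.1015 0.0137] [253. 198.]
side die_plate 0.27 [ 0.6692 -0.3342  0.032 ] [322. 254.]
side die_grip 0.7 [ 0.5727 -0.6695  0.045 ] [357. 334.]
side die_grip 0.65 [0.5752 0.1013 0.0608] [245. 190.]
top die_eye 0.75 [0.5724 0.101  0.0411] [182. 209.]
top die_eye 0.62 [ 0.5733 -0.6672  0.0339] [427. 213.]
top die_eye 0.29 [0.6771 0.1125 0.0035] [181. 178.]
top die_plate 0.68 [0.6114 0.1027 0.0141] [183. 198.]
top die_plate 0.67 [ 0.5567 -0.6268  0.0007] [412. 219.]
top die_grip 0.74 [ 0.5712 -0.6672  0.0539] [429. 213.]
top die_grip 0.65 [0.5676 0.1013 0.06  ] [180. 210.]
```

View pics/ov8.png

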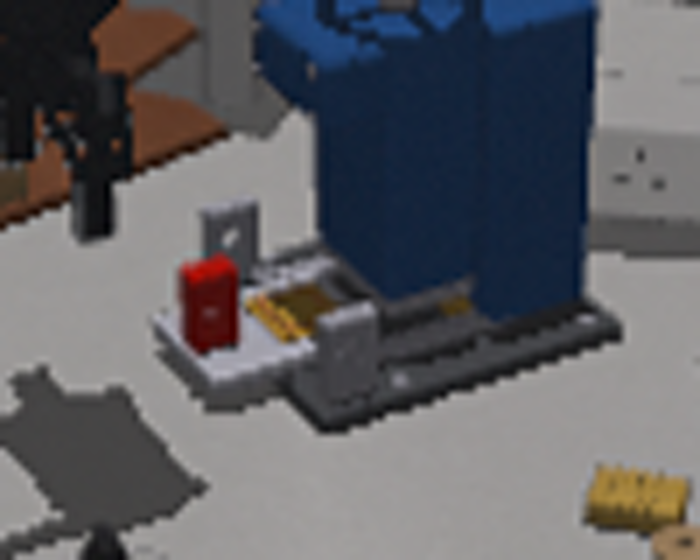

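View pics/ot8.png

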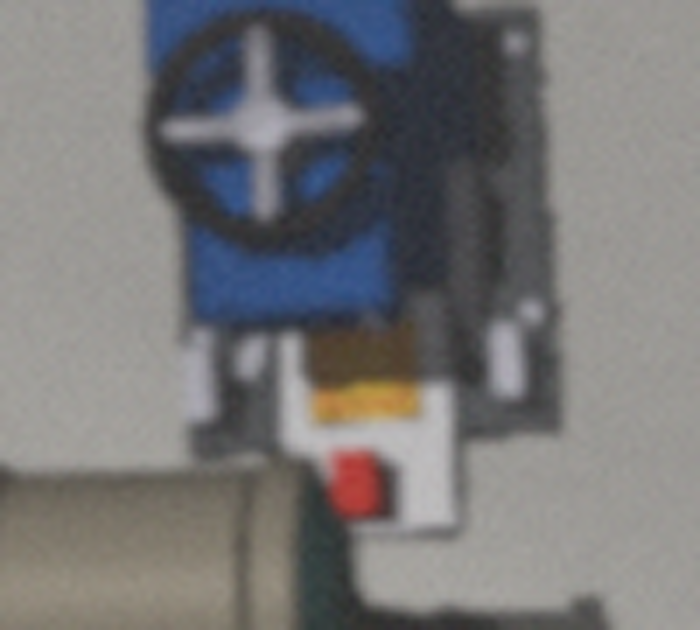

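>>> play_rows([
  [0, 0, 0, 0, -1],
  [0, 0, 0, 0, -1],
  [0, 0, 0, 0, -1],
  [0, 0, 0, 0, -1],
  [0, 0, 0, 0, -1],
  [0, 0, 0, 0, -1],
  [0, 0, 0, 0, -1],
  [0, 0, 0, 0, -1],
  [0, 0, 0, 0, -1],
  [0, 0, 0, 0, -1],
  [0, 0, 0, 0, -1],
  [0, 0, 0, 0, -1],
  [0, 0, 0, 0, -1],
  [0, 0, 0, 0, -1],
  [0, 0, 0, 0, -1],
  [0, 0, 0, 0, 0],
  [0, 0, 0, 0, 0],
])

```text
clock: 14.45
position: [0.4839, 0.0916, 0.2014]
ee_rot: [0.521, 0.478, 0.521, -0.478]
contact_force: [0.0, -0.2, -0.5]
width: 0.0853
```

```bash
python3 - <<'E'
from plan import *
go(press([-.200,0,.096]),5)
E
```

```text
t 14.45 tcp [0.4839 0.0916 0.2014] x [-0.0001 -0.0001 -1.    ] jaw yaw 4.96 q [ 0.046  0.237  1.836 -0.     1.069 -0.041] F [ 0.03 -0.15 -0.53] w 0.0853
shift mm [105.4  -5.2   0.1] units(0.03) [ 3.515 -0.173  0.003]
twist deg about tool x -0.03680206099539873 units -0.006
```

>>> play_rows([
  [0, 0.5, -0.17, 0, 0],
  [0, 0.8, 0, 0, 0],
  [0, 0.8, 0, 0, 0],
  [0, 0.8, 0, 0, 0],
  [0, 0.4, 0, 0, 0],
  [0, 0.2, 0, 0, 0],
  [0, 0, 0, 0, 0],
  [0, 0, 0, 0, 0],
])

```text
clock: 15.25
position: [0.4792, 0.0912, 0.097]
ee_rot: [0.522, 0.478, 0.521, -0.477]
contact_force: [0.5, 1.2, 0.4]
width: 0.0853
```

```bash
python3 - <<'E'
from ov import *
go(press([-.135,0,.096]),5)
for n in("side","top"):
    im,d=manip.get_image(n); np.savez(f"{n}9.npz",im=im,d=d)
over("side","side9.npz","pics/ov9.png",195,150,110,80,7,[])
over("top","top9.npz","pics/ot9.png",130,140,100,90,7,[])
E
```

```text
t 15.25 tcp [0.4792 0.0912 0.097 ] x [ 0.0011 -0.     -1.    ] jaw yaw 5.05 q [ 0.045  0.361  1.981 -0.     0.798 -0.043] F [0.5  1.22 0.43] w 0.0853
shift mm [ 1.1 64.6  0.1] units(0.03) [0.037 2.153 0.004]
twist deg about tool x 0.054996915221224185 units 0.009
```

View pics/ov9.png

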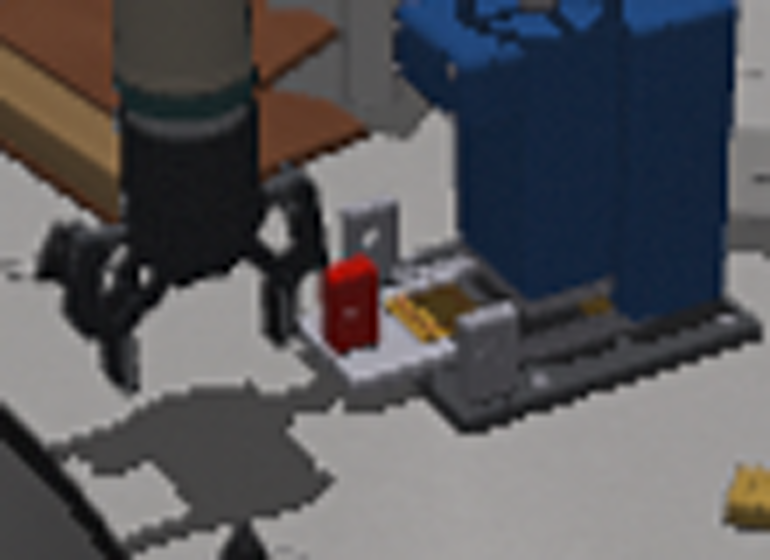

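View pics/ot9.png

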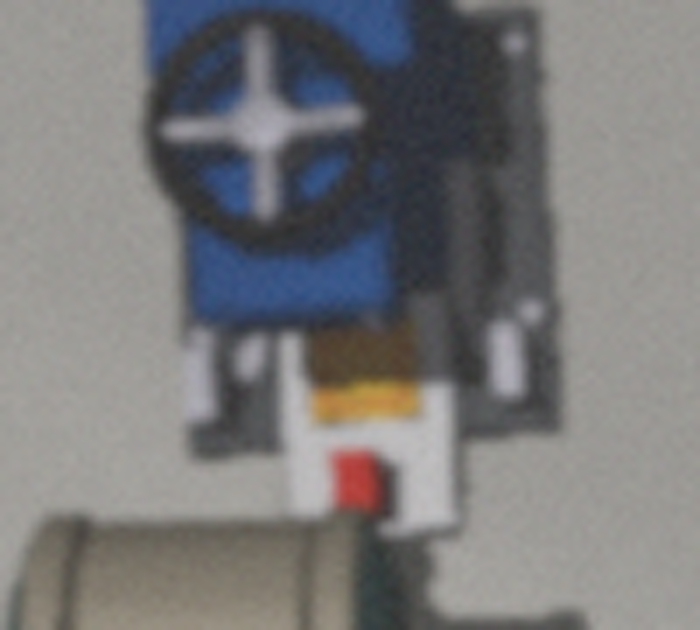

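>>> play_rows([
  [0, 0.23, 0.3, 0, 0],
  [0, 0, 0.4, 0, 0],
  [0, 0, 0.3, 0, 0],
  [0, 0, 0.3, 0, 0],
  [0, 0, 0.3, 0, 0],
  [0, 0, 0.3, 0, 0],
  [0, 0, 0.1, 0, 0],
  [0, 0, 0, 0, 0],
  [0, 0, 0, 0, 0],
])

```text
clock: 16.25
position: [0.5388, 0.0965, 0.0897]
ee_rot: [0.522, 0.478, 0.521, -0.477]
contact_force: [-0.5, -0.1, -0.4]
width: 0.0851
```

```bash
python3 - <<'E'
from ov import *
go(press([-.132,0,.090]),5)
for n in("side","top"):
    im,d=manip.get_image(n); np.savez(f"{n}10.npz",im=im,d=d)
over("side","side10.npz","pics/ov10.png",195,150,110,80,7,[])
over("top","top10.npz","pics/ot10.png",130,140,100,90,7,[])
E
```

```text
t 16.25 tcp [0.5388 0.0965 0.0897] x [ 0.001 -0.    -1.   ] jaw yaw 5.08 q [ 0.05   0.44   1.858 -0.     0.843 -0.039] F [-0.46 -0.12 -0.4 ] w 0.0851
shift mm [-0.3  7.8  0.2] units(0.03) [-0.01   0.259  0.005]
twist deg about tool x 0.08076993556321099 units 0.013
```

View pics/ov10.png

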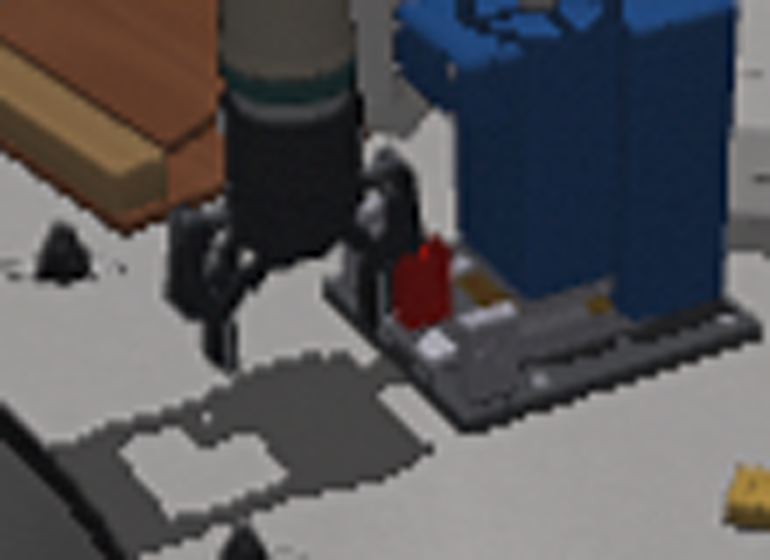

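>>> play_rows([
  [0, 0, 0.1, 0, 0],
  [0, 0, 0.1, 0, 0],
  [0, 0, 0, 0, 0],
])

```text
clock: 16.65
position: [0.5422, 0.0967, 0.0897]
ee_rot: [0.521, 0.476, 0.523, -0.479]
contact_force: [-7.0, -1.4, 4.7]
width: 0.0853
```

>>> play_rows([
  [0, 0, 0.07, 0, 0],
  [0, 0, 0, 0, 0],
])

```text
clock: 16.85
position: [0.5425, 0.0967, 0.0898]
ee_rot: [0.52, 0.475, 0.524, -0.48]
contact_force: [-10.7, -2.1, 10.1]
width: 0.0853
```

```bash
python3 - <<'E'
from ov import *
go(press([-.132,0,.090]),5)
for n in("side",):
    im,d=manip.get_image(n); np.savez(f"{n}11.npz",im=im,d=d)
over("side","side11.npz","pics/ov11.png",215,150,90,70,8,[])
for q in("die_eye","eye_left","eye_right"):
    for r in manip.mark_of("side",q)[:3]:
        w=c2w("side",r["location"]); print(q,round(r["conf"],2),w,proj("side",w).round())
E
```

```text
t 16.85 tcp [0.5425 0.0967 0.0898] x [-0.0088 -0.0012 -1.    ] jaw yaw 5.1 q [ 0.051  0.447  1.843 -0.001  0.86  -0.038] F [-10.69  -2.13  10.06] w 0.0853
shift mm [-0.3  4.1  0.1] units(0.03) [-0.009  0.135  0.003]
twist deg about tool x 0.0989147147760292 units 0.016
die_eye 0.8 [ 0.5717 -0.664   0.0329] [355. 336.]
die_eye 0.49 [0.6203 0.0982 0.0433] [256. 191.]
eye_left 0.95 [0.6161 0.1757 0.0427] [247. 183.]
eye_right 0.72 [0.6269 0.0277 0.0438] [265. 200.]
```

View pics/ov11.png

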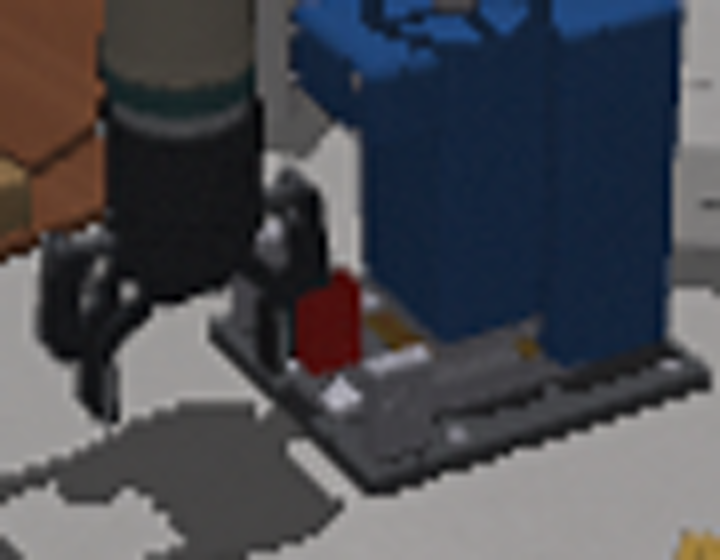

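>>> play_rows([
  [0, 0, -0.5, 0, 0],
  [0, 0, -1, 0, 0],
  [0, 0, -1, 0, 0],
  [0, -0.5, -0.5, 0, 0],
  [0, -0.5, -0.5, 0, 0],
  [0, 0, 0, 0, 0],
])

```text
clock: 17.65
position: [0.4411, 0.0879, 0.121]
ee_rot: [0.522, 0.478, 0.521, -0.477]
contact_force: [0.1, 0.3, -0.4]
width: 0.0855
```

```bash
python3 - <<'E'
from ov import *
info()
A=[[],[]]
for n in("side","top"):
    im,d=manip.get_image(n); np.savez(f"{n}12.npz",im=im,d=d)
T=Rz(5)
o=press([-.02,0,.012])
over("side","side12.npz","pics/ov12.png",225,160,80,60,9,[])
over("top","top12.npz","pics/ot12.png",140,160,80,60,9,[])
over("side","side12.npz","pics/ow12.png",225,160,80,60,9,[(PL,T,o,(0,255,0)),(PR,T,np.array([.678,.1085,0]),(0,255,255))])
for n in("side","top"):
 for q in("die_eye","die_grip","eye_left","eye_right","bed","die_plate"):
    for r in manip.mark_of(n,q)[:3]:
        w=c2w(n,r["location"])
        if w[1]>0: print(n,q,round(r["conf"],2),w,proj(n,w).round())
E
```

```text
t 17.65 tcp [0.4411 0.0879 0.121 ] x [ 0.002  0.    -1.   ] jaw yaw 5.09 q [ 0.042  0.28   2.032 -0.     0.827 -0.047] F [ 0.12  0.27 -0.42] w 0.0855
side die_eye 0.57 [0.6186 0.0957 0.0424] [255. 192.]
side die_grip 0.68 [0.6237 0.1025 0.0654] [256. 186.]
side eye_left 0.69 [0.6174 0.1746 0.0449] [247. 182.]
side eye_right 0.76 [0.6242 0.0245 0.0433] [264. 201.]
side bed 0.69 [0.6638 0.1056 0.0101] [265. 195.]
side die_plate 0.61 [0.6599 0.1062 0.0157] [264. 194.]
top die_eye 0.95 [0.6234 0.1059 0.0397] [181. 193.]
top die_eye 0.68 [0.6195 0.1054 0.1621] [174. 188.]
top die_grip 0.64 [0.6191 0.1046 0.0588] [180. 193.]
top eye_left 0.79 [0.608  0.1784 0.0451] [157. 197.]
top eye_right 0.57 [0.624  0.0258 0.044 ] [206. 193.]
top eye_right 0.33 [0.4559 0.2779 0.0006] [126. 246.]
top bed 0.56 [0.6561 0.1061 0.0126] [182. 184.]
top die_plate 0.86 [0.6633 0.1077 0.0153] [182. 182.]
```

View pics/ov12.png

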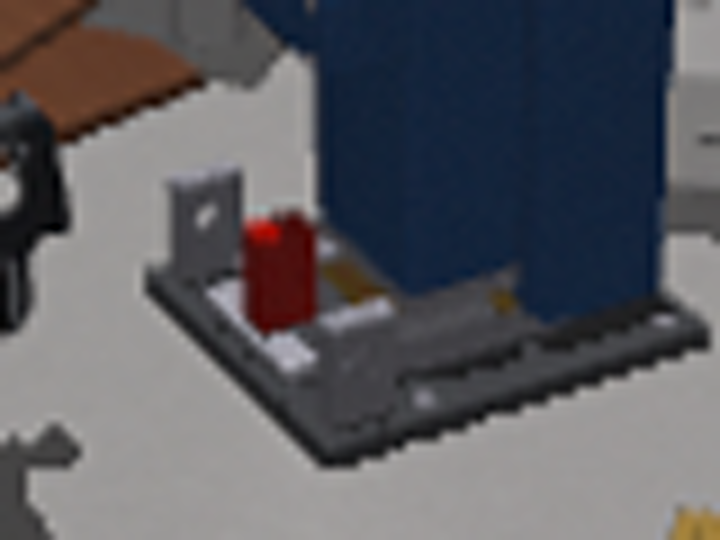

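View pics/ow12.png

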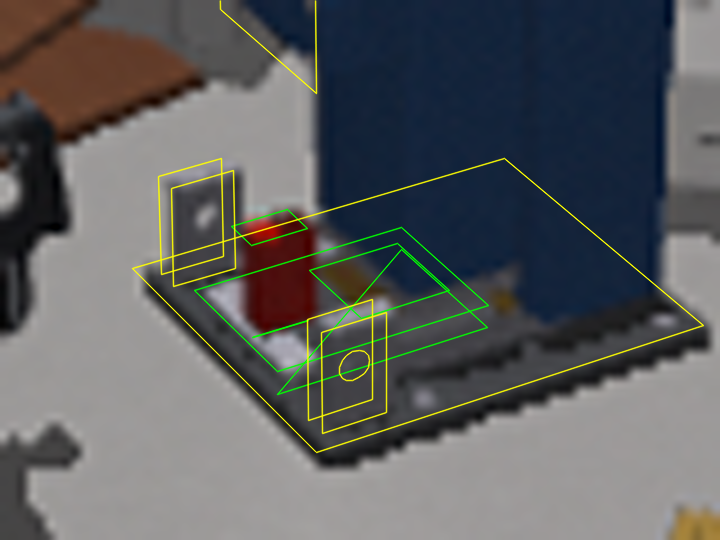

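View pics/ot12.png

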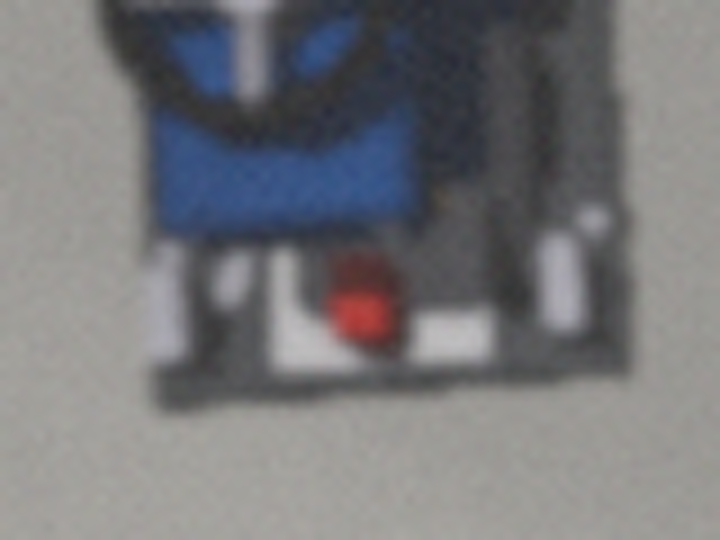

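The plate looks home. The push stopped at about 10 N, and the grip sits the same distance off its home overlay as the cheeks do (about 10 enlarged px, a side-camera calibration bias). The rear edge is about 7 mm in from the base front, which is right. Next, the pin.

>>> play_rows([
  [0, -0.8, 0, 0.3, 0],
  [0, -0.9, 0, 0.6, 0],
  [0, -0.9, 0.3, 1, 0],
  [0, 0, 0, 1, 0],
  [0, 0, 0, 1, 0],
  [0, 0, 0, 1, 0],
  [0, 0, 0, 1, 0],
  [0, 0, 0, 1, 0],
  [0, 0, 0, 1, 0],
  [0, 0, 0, 1, 0],
  [0, 0, 0, 1, 0],
  [0, 0, 0, 1, 0],
  [0, 0, 0, 1, 0],
  [0, 0, 0, 1, 0],
  [0, 0, 0, 1, 0],
  [0, 0, 0, 0.9, 0],
  [0, 0, 0, 0.66, 0],
], newtons=90)

```text
clock: 20.05
position: [0.4919, -0.3752, 0.1975]
ee_rot: [0.522, 0.477, 0.521, -0.478]
contact_force: [-0.6, -0.5, 0.3]
width: 0.0855
```

>>> play_rows([
  [0, 0, 0, 0, 1],
  [0, 0, 0, 0, 1],
  [0, 0, 0, 0, 1],
  [0, 0, 0, 0, 1],
  [0, 0, 0, 0, 1],
  [0, 0, 0, 0, 1],
  [0, 0, 0, 0, 1],
  [0, 0, 0, 0, 1],
  [0, 0, 0, 0, 1],
  [0, 0, 0, 0, 1],
  [0, 0, 0, 0, 1],
  [0, 0, 0, 0, 1],
  [0, 0, 0, 0, 1],
  [0, 0, 0, 0, 0.42],
  [0, 0, 0, 0, 0],
  [0, 0, 0, 0, 0],
])

```text
clock: 21.65
position: [0.4919, -0.3732, 0.1976]
ee_rot: [-0.09, -0.701, -0.09, 0.701]
contact_force: [0.8, 0.4, 0.2]
width: 0.0853
```

```bash
python3 - <<'E'
from ov import *
go([.4909,-.3735,.09],-75.5)
for n in("side","top"):
    im,d=manip.get_image(n); np.savez(f"{n}13.npz",im=im,d=d)
over("side","side13.npz","pics/ov13.png",250,215,100,80,7,[])
for n in("side","top"):
 for q in("pin_grip","pin_collar","pin_tip"):
    for r in manip.mark_of(n,q)[:3]:
        w=c2w(n,r["location"]); print(n,q,round(r["conf"],2),w,proj(n,w).round())
E
```

```text
t 21.65 tcp [ 0.4919 -0.3732  0.1976] x [-0.0001  0.0001 -1.    ] jaw yaw -75.37 q [-0.762  0.412  1.572 -0.     1.158  0.554] F [0.85 0.38 0.19] w 0.0853
shift mm [107.6   0.    1. ] units(0.03) [3.587 0.001 0.034]
twist deg about tool x 0.1256510441566121 units 0.021
side pin_grip 0.62 [ 0.4935 -0.3692  0.0392] [280. 275.]
side pin_grip 0.45 [ 0.4735 -0.4686  0.0133] [289. 304.]
side pin_collar 0.69 [ 0.4603 -0.4785  0.0089] [286. 309.]
side pin_tip 0.65 [ 0.3705 -0.5516  0.0019] [270. 339.]
side pin_tip 0.6 [ 0.6753 -0.3296  0.036 ] [323. 252.]
top pin_collar 0.61 [ 0.45   -0.4702  0.0087] [363. 252.]
top pin_tip 0.58 [ 0.6705 -0.3285  0.0386] [319. 180.]
```

View pics/ov13.png

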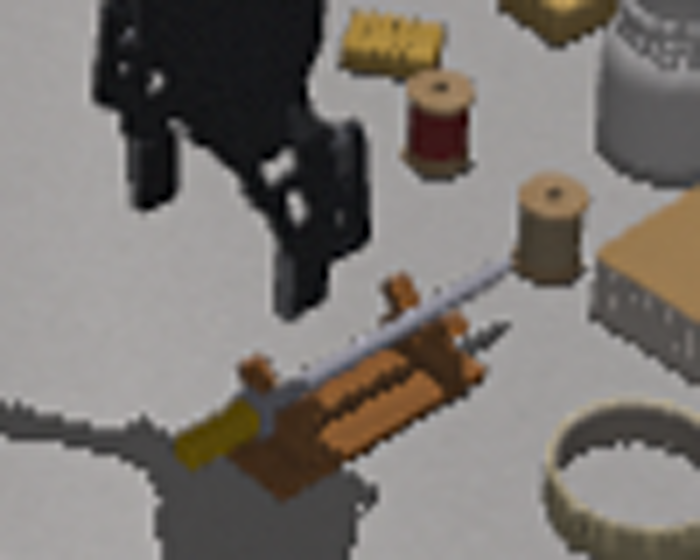

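>>> play_rows([
  [0, 0.5, 0, 0.03, 0.02],
  [0, 0.8, 0, 0, 0],
  [0, 0.8, 0, 0, 0],
  [0, 0.8, 0, 0, 0],
  [0, 0.5, 0, 0, 0],
  [0, 0.18, 0, 0, 0],
  [0, 0, 0, 0, 0],
  [0, 0, 0, 0, 0],
])

```text
clock: 22.85
position: [0.4915, -0.374, 0.0911]
ee_rot: [0.089, 0.702, 0.088, -0.701]
contact_force: [0.1, -0.2, 0.0]
width: 0.0853
```

```bash
python3 - <<'E'
from ov import *
go([.4909,-.3735,.09],-75.5)
for n in("side",):
    im,d=manip.get_image(n); np.savez(f"{n}14.npz",im=im,d=d)
over("side","side14.npz","pics/ov14.png",245,225,90,70,8,[])
E
```

```text
t 22.85 tcp [ 0.4915 -0.374   0.0911] x [ 0.0011 -0.0012 -1.    ] jaw yaw -75.55 q [-0.763  0.519  1.694 -0.     0.927  0.556] F [ 0.12 -0.22  0.05] w 0.0853
shift mm [ 1.1 -0.6  0.5] units(0.03) [ 0.036 -0.022  0.016]
twist deg about tool x -0.05086607057648962 units -0.008
```

View pics/ov14.png

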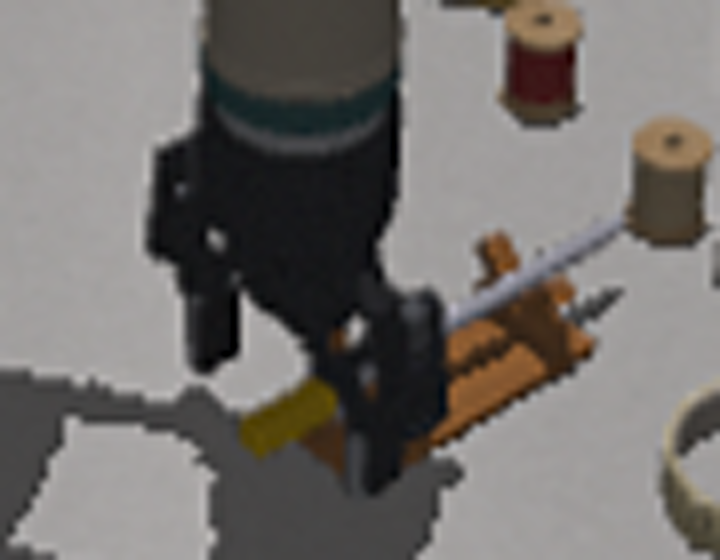

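```bash
python3 - <<'E'
from ov import *
s,p,M=info()
c=p+M@[.054,0,0]
a=np.radians(14.5); d=np.array([np.cos(a),np.sin(a),0])
over("side","side14.npz","pics/ow14.png",245,225,90,70,8,[([[c-d*.02,c+d*.02],[c+d*.025,c+d*.185]],np.eye(3),0*c,(0,255,0)),([[p+M@[.06,-.057,-.011],p+M@[.06,-.057,.011],p+M@[.06,-.043,.011],p+M@[.06,-.043,-.011]]]+[[p+M@[.06,.057,-.011],p+M@[.06,.057,.011],p+M@[.06,.043,.011],p+M@[.06,.043,-.011]]],np.eye(3),0*c,(255,255,0))])
E
```

```text
t 22.9 tcp [ 0.4916 -0.374   0.0914] x [ 0.0015 -0.0016 -1.    ] jaw yaw -75.55 q [-0.763  0.518  1.694 -0.     0.927  0.556] F [ 0.87 -0.61  0.33] w 0.0852
```

View pics/ow14.png

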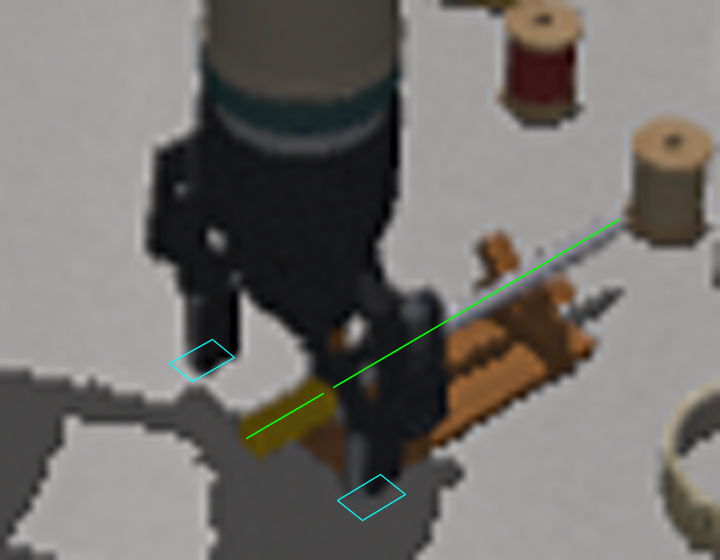

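>>> play_rows([
  [1, 0.03, 0, 0, 0],
  [1, 0, 0, 0, 0],
  [1, 0, 0, 0, 0],
  [1, 0, 0, 0, 0],
  [1, 0, 0, 0, 0],
  [1, 0, 0, 0, 0],
  [1, 0, 0, 0, 0],
  [1, 0, 0, 0, 0],
])

```text
clock: 23.7
position: [0.4911, -0.3736, 0.0896]
ee_rot: [0.089, 0.702, 0.089, -0.701]
contact_force: [-0.1, 0.3, 2.9]
width: 0.0127
```

>>> play_rows([
  [1, -0.3, 0, 0, 0],
  [1, -0.6, 0, 0, 0],
  [1, -0.8, 0, 0, 0],
  [1, -0.8, 0, 0, 0],
  [1, -0.5, 0, 0, 0],
  [1, 0, 0, 0, 0],
  [1, 0, 0, 0, 0],
])

```text
clock: 24.4
position: [0.4909, -0.3733, 0.1794]
ee_rot: [-0.089, -0.701, -0.089, 0.702]
contact_force: [0.1, 0.6, -1.1]
width: 0.0122
```

```bash
python3 - <<'E'
from ov import *
s,p,M=info()
c=p+M@[.054,0,0]
yaw=np.arctan2(M[1,1],M[0,1])+np.pi/2; d=np.array([np.cos(yaw),np.sin(yaw),0])
for n in("side","top"):
    im,dd=manip.get_image(n); np.savez(f"{n}15.npz",im=im,d=dd)
L=[([[c-d*.02,c+d*.02],[c+d*.025,c+d*.185]],np.eye(3),0*c,(0,255,0))]
over("side","side15.npz","pics/ov15.png",240,200,100,80,7,L)
over("top","top15.npz","pics/ot15.png",280,150,80,90,7,L)
go(press([-.060,-.30,.15]),5)
E
```

```text
t 24.4 tcp [ 0.4909 -0.3733  0.1794] x [-0.     -0.0001 -1.    ] jaw yaw -75.55 q [-0.763  0.427  1.597 -0.     1.117  0.556] F [ 0.14  0.59 -1.14] w 0.0122
t 24.5 tcp [ 0.4905 -0.373   0.1782] x [-0.0018  0.0016 -1.    ] jaw yaw -75.55 q [-0.763  0.428  1.598 -0.     1.117  0.556] F [ 0.07  0.41 -1.04] w 0.0125
shift mm [  28.2 -133.3 -193.3] units(0.03) [ 0.942 -4.443 -6.444]
twist deg about tool x -80.55138570428136 units -13.425
```

View pics/ov15.png

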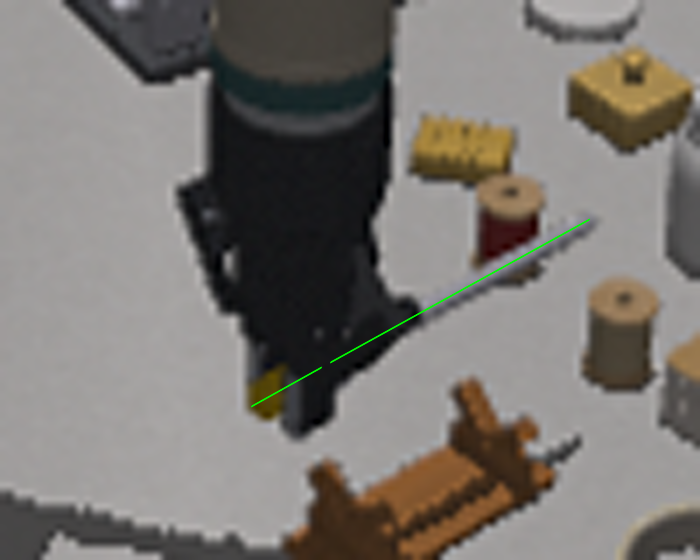

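View pics/ot15.png

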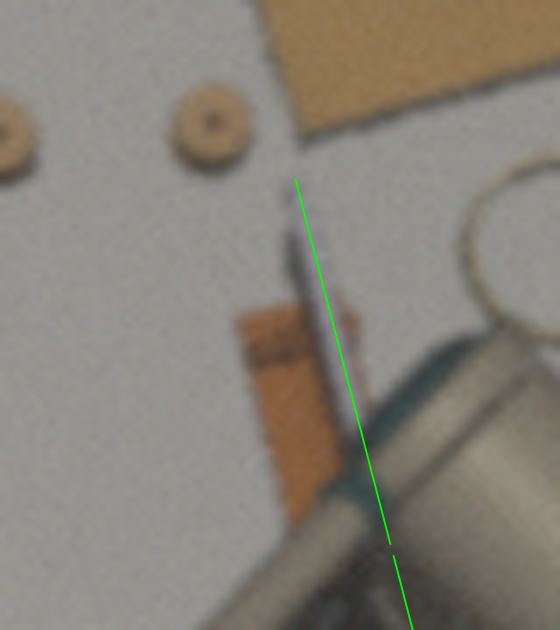

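>>> play_rows([
  [1, 0, 0, 0, -0.5],
  [1, 0, 0, 0, -0.9],
  [1, 0, 0, 0, -1],
  [1, 0, 0, 0, -1],
  [1, 0, 0, 0, -1],
  [1, 0, 0, 0, -1],
  [1, 0, 0, 0, -1],
  [1, 0, 0, 0, -1],
  [1, 0, 0, 0, -1],
  [1, 0, 0, 0, -1],
  [1, 0, 0, 0, -1],
  [1, 0, 0, 0, -1],
  [1, 0, 0, 0, -1],
  [1, 0, 0, 0, -0.7],
  [1, 0, 0, 0, -0.33],
  [1, 0, 0, 0, 0],
  [1, 0, 0, 0, 0],
])

```text
clock: 26.2
position: [0.4908, -0.3732, 0.1784]
ee_rot: [0.521, 0.478, 0.522, -0.478]
contact_force: [-1.0, 0.3, -0.2]
width: 0.0124
```

```bash
python3 - <<'E'
from plan import *
go(press([-.060,-.295,.15]),5)
E
```

```text
t 26.2 tcp [ 0.4908 -0.3732  0.1784] x [-0.0013  0.0012 -1.    ] jaw yaw 4.98 q [-0.763  0.428  1.598 -0.     1.117 -0.85 ] F [-0.96  0.26 -0.22] w 0.0124
shift mm [  28.5  168.5 -168.6] units(0.03) [ 0.948  5.616 -5.621]
twist deg about tool x -0.021679500551812225 units -0.004
```

>>> play_rows([
  [1, 0, 0.4, -0.4, 0],
  [1, 0, 0.7, -0.7, 0],
  [1, 0, 0.8, -0.8, 0],
  [1, 0, 0.8, -0.8, 0],
  [1, 0, 0.8, -0.8, 0],
  [1, 0, 0.8, -0.8, 0],
  [1, 0, 0.7, -0.7, 0],
  [1, 0, 0.4, -0.4, 0],
  [1, 0.3, 0.22, -0.22, 0],
  [1, 0.6, 0, 0, 0],
  [1, 0.8, 0, 0, 0],
  [1, 0.6, 0, 0, 0],
  [1, 0.42, 0, 0, 0],
  [1, 0, 0, 0, 0],
  [1, 0, 0, 0, 0],
])

```text
clock: 27.7
position: [0.6442, -0.1913, 0.0978]
ee_rot: [0.521, 0.478, 0.521, -0.478]
contact_force: [0.3, -0.2, -1.0]
width: 0.0123
```

```bash
python3 - <<'E'
from ov import *
go(press([-.060,-.295,.096]),5)
s,p,M=info()
for n in("side","top"):
    im,dd=manip.get_image(n); np.savez(f"{n}16.npz",im=im,d=dd)
c=p+M@[.054,0,0]; yaw=np.arctan2(M[1,1],M[0,1])+np.pi/2; d=np.array([np.cos(yaw),np.sin(yaw),0])
L=[([[c-d*.02,c+d*.02],[c+d*.025,c+d*.185]],np.eye(3),0*c,(0,255,0)),(PR[:5]+PR[5:6],Rz(5),np.array([.678,.1085,0]),(0,255,255))]
over("side","side16.npz","pics/ov16.png",235,165,80,80,8,L)
over("side","side16.npz","pics/os16.png",235,165,80,80,8,[])
over("top","top16.npz","pics/ot16.png",145,150,140,70,5,L)
for n in("side","top"):
 for q in("pin_grip","pin_collar","pin_tip","eye_right","eye_left","die_eye"):
    for r in manip.mark_of(n,q)[:2]:
        w=c2w(n,r["location"])
        if w[1]>-.35: print(n,q,round(r["conf"],2),w,proj(n,w).round(1))
E
```

```text
t 27.7 tcp [ 0.6442 -0.1913  0.0978] x [-0.     -0.0003 -1.    ] jaw yaw 5.0 q [-0.392  0.577  1.553 -0.     1.011 -0.479] F [ 0.32 -0.16 -0.99] w 0.0123
shift mm [ 1.8 -0.2 -0.7] units(0.03) [ 0.061 -0.008 -0.023]
twist deg about tool x -0.004787428393356663 units -0.001
t 27.7 tcp [ 0.6442 -0.1913  0.0978] x [-0.     -0.0003 -1.    ] jaw yaw 5.0 q [-0.392  0.577  1.553 -0.     1.011 -0.479] F [ 0.32 -0.16 -0.99] w 0.0123
side pin_grip 0.61 [ 0.4543 -0.0397 -0.0004] [229.7 230.1]
side pin_collar 0.59 [ 0.6473 -0.1875  0.0458] [295.8 228.6]
side pin_collar 0.5 [ 0.645  -0.1693  0.0379] [292.7 227.7]
side pin_tip 0.58 [ 0.6326 -0.0101  0.0412] [270.2 205. ]
side eye_right 0.68 [0.6554 0.1082 0.0107] [262.5 195.1]
side eye_right 0.66 [0.6282 0.0247 0.0431] [265.2 200.3]
side eye_left 0.86 [0.6172 0.175  0.0454] [247.1 182. ]
side die_eye 0.58 [0.6257 0.026  0.0418] [264.5 200.6]
top pin_collar 0.67 [ 0.6442 -0.1681  0.0467] [268.3 187.2]
top pin_tip 0.63 [ 0.6278 -0.0043  0.0467] [215.7 191.6]
top eye_right 0.72 [0.6239 0.0269 0.0399] [205.9 193.1]
top eye_right 0.61 [0.6593 0.1059 0.0113] [182.6 183.1]
top eye_left 0.85 [0.6095 0.1774 0.0439] [157.3 196.7]
top eye_left 0.33 [0.4563 0.2754 0.0013] [127.  246.1]
top die_eye 0.64 [0.6228 0.1038 0.0436] [181.1 192.9]
```

View pics/ov16.png

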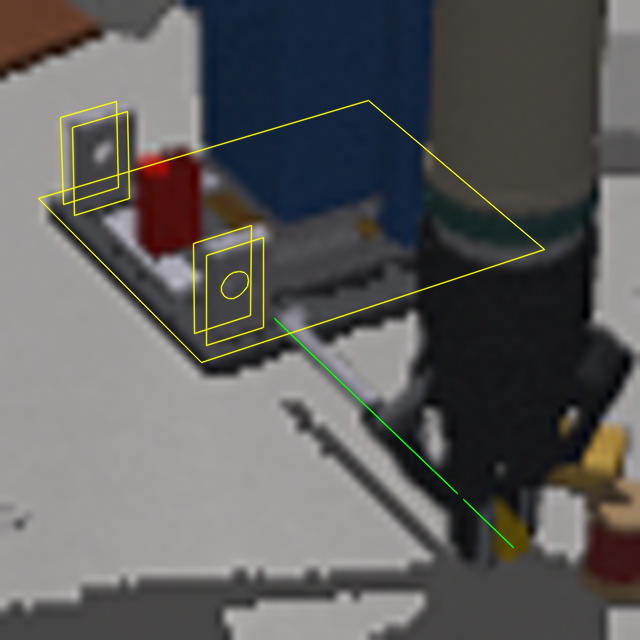

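View pics/os16.png

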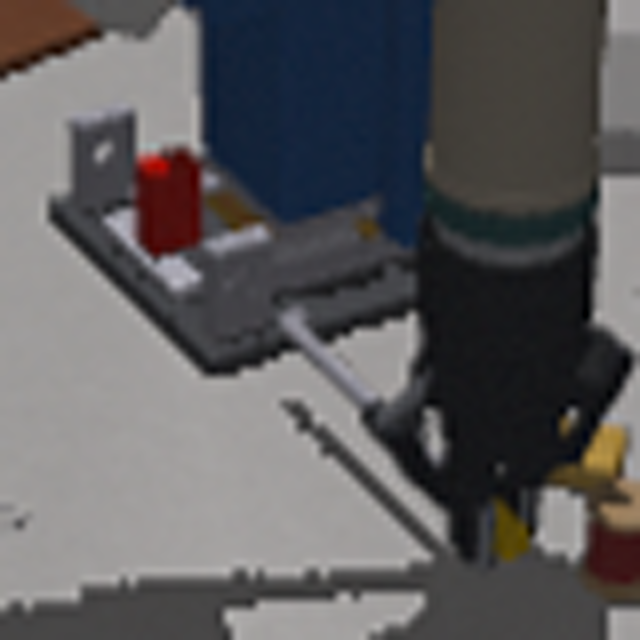

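View pics/ot16.png

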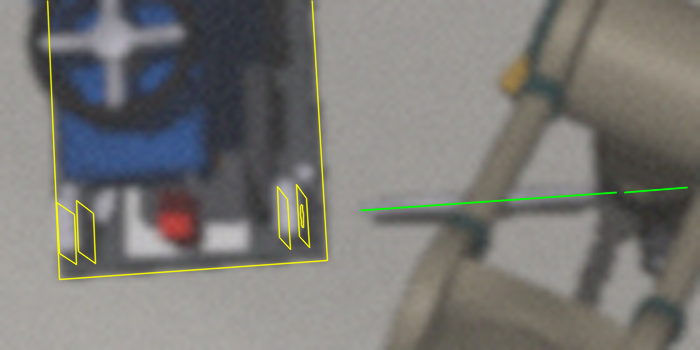

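>>> play_rows([
  [1, 0.06, 0, -0.3, 0],
  [1, 0, 0, -0.4, 0],
  [1, 0, 0, -0.2, 0],
  [1, 0, 0, 0, 0],
  [1, 0, 0, 0, 0],
])

```text
clock: 28.9
position: [0.642, -0.1635, 0.0961]
ee_rot: [0.522, 0.477, 0.521, -0.477]
contact_force: [-0.4, 0.1, -1.2]
width: 0.012
```

```bash
cat > look.py <<'E'
import sys
from ov import *
k=sys.argv[1]
go(press([-.060,-.265,.096]),5)
s,p,M=info()
ims={}
for n in("side","top"):
    im,dd=manip.get_image(n); np.savez(f"{n}{k}.npz",im=im,d=dd)
c=p+M@[.054,0,0]; yaw=np.arctan2(M[1,1],M[0,1])+np.pi/2; d=np.array([np.cos(yaw),np.sin(yaw),0])
L=[([[c-d*.02,c+d*.02],[c+d*.025,c+d*.185]],np.eye(3),0*c,(0,255,0)),(PR[:5]+PR[5:6],Rz(5),np.array([.678,.1085,0]),(0,255,255))]
# CLAHE-brightened crop
for nm,LL in(("a",[]),("b",L)):
    z=np.load(f"side{k}.npz")["im"]; b=np.clip(z.astype(float)**.7*255**.3*1.2,0,255).astype(np.uint8)
    np.savez("tmp.npz",im=b); over("side","tmp.npz",f"pics/o{nm}{k}.png",235,165,75,60,10,LL)
E
python3 look.py 17
```

```text
t 28.9 tcp [ 0.642  -0.1635  0.0961] x [ 0.0003 -0.0005 -1.    ] jaw yaw 5.08 q [-0.354  0.567  1.579 -0.     0.995 -0.443] F [-0.37  0.07 -1.25] w 0.012
shift mm [ 0.1 -0.4 -2.8] units(0.03) [ 0.005 -0.015 -0.094]
twist deg about tool x 0.08048255658134451 units 0.013
t 28.9 tcp [ 0.642  -0.1635  0.0961] x [ 0.0003 -0.0005 -1.    ] jaw yaw 5.08 q [-0.354  0.567  1.579 -0.     0.995 -0.443] F [-0.37  0.07 -1.25] w 0.012
```

View pics/oa17.png

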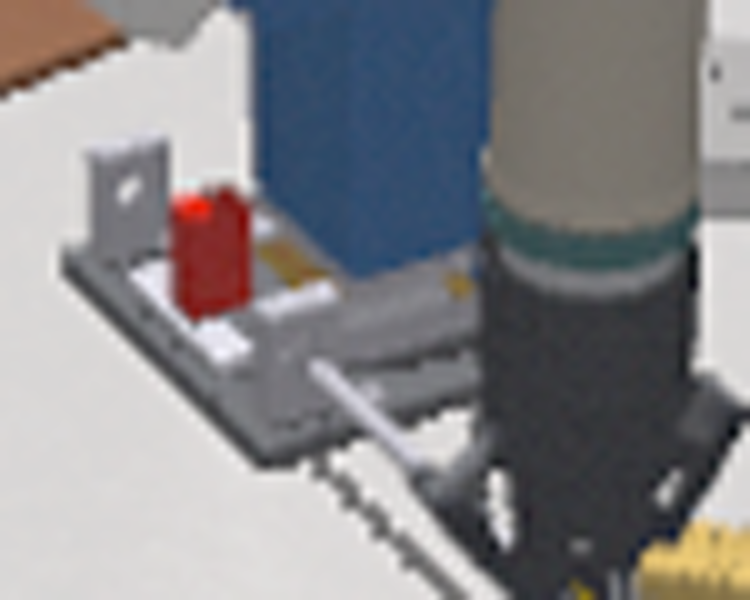

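View pics/ob17.png

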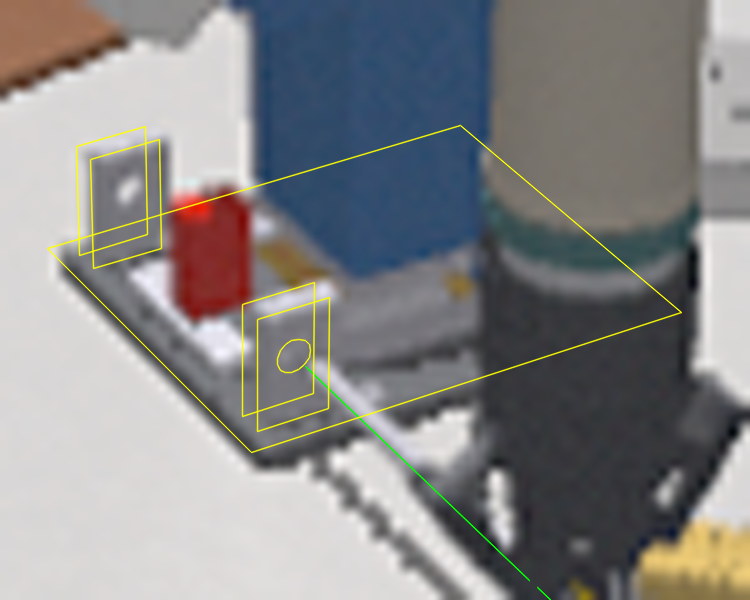

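>>> play_rows([
  [1, 0, 0, -0.15, 0],
  [1, 0, 0, -0.15, 0],
  [1, 0, 0, -0.15, 0],
  [1, 0, 0, -0.15, 0],
  [1, 0, 0, 0, 0],
])

```text
clock: 29.5
position: [0.6401, -0.1452, 0.096]
ee_rot: [0.521, 0.477, 0.522, -0.477]
contact_force: [0.1, 1.2, -0.4]
width: 0.0125
```

```bash
python3 look.py 18; python3 -c "
from plan import *
print(manip.get_state()['moment'])"
```

```text
t 29.5 tcp [ 0.6401 -0.1452  0.096 ] x [-0.0004  0.0003 -1.    ] jaw yaw 5.06 q [-0.329  0.56   1.594  0.     0.988 -0.417] F [ 0.11  1.25 -0.36] w 0.0125
shift mm [-0.  -0.2 15.6] units(0.03) [-0.001 -0.005  0.52 ]
twist deg about tool x 0.06431156104797253 units 0.011
t 29.5 tcp [ 0.6401 -0.1452  0.096 ] x [-0.0004  0.0003 -1.    ] jaw yaw 5.06 q [-0.329  0.56   1.594  0.     0.988 -0.417] F [ 0.11  1.25 -0.36] w 0.0125
[-0.0241 -0.0507 -0.0201]
```

View pics/oa18.png

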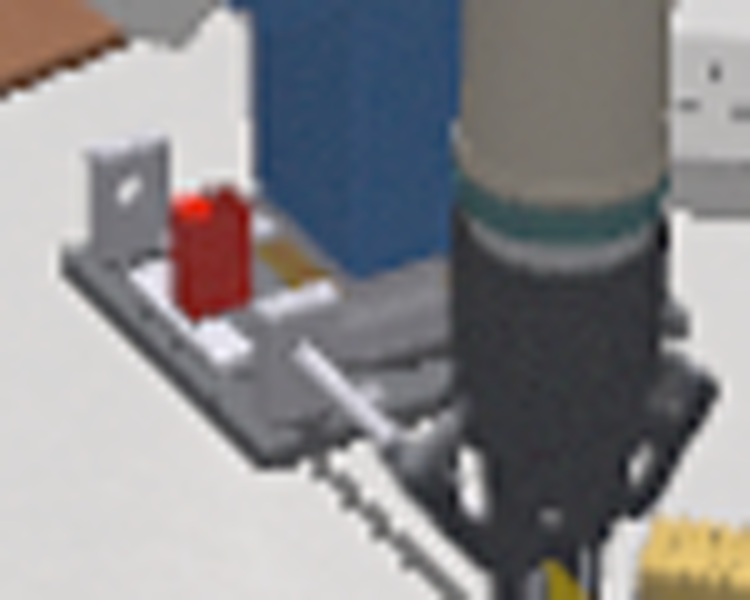

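>>> play_rows([
  [1, 0, 0, -0.2, 0],
  [1, 0, 0, -0.2, 0],
  [1, 0, 0, -0.2, 0],
  [1, 0, 0, -0.2, 0],
  [1, 0, 0, 0, 0],
])

```text
clock: 30.1
position: [0.6379, -0.1209, 0.096]
ee_rot: [0.521, 0.477, 0.522, -0.477]
contact_force: [0.2, 0.4, -0.2]
width: 0.0121
```

```bash
python3 look.py 19; python3 -c "
from plan import *
print(manip.get_state()['moment'])"
```

```text
t 30.1 tcp [ 0.6379 -0.1209  0.096 ] x [-0.0005  0.0003 -1.    ] jaw yaw 5.08 q [-0.295  0.552  1.611  0.     0.979 -0.383] F [ 0.24  0.43 -0.18] w 0.0121
shift mm [-0.  -0.2 39.9] units(0.03) [-0.001 -0.005  1.331]
twist deg about tool x 0.0811411149630743 units 0.014
t 30.1 tcp [ 0.6379 -0.1209  0.096 ] x [-0.0005  0.0003 -1.    ] jaw yaw 5.08 q [-0.295  0.552  1.611  0.     0.979 -0.383] F [ 0.24  0.43 -0.18] w 0.0121
[-0.0704  0.024  -0.0039]
```

View pics/oa19.png

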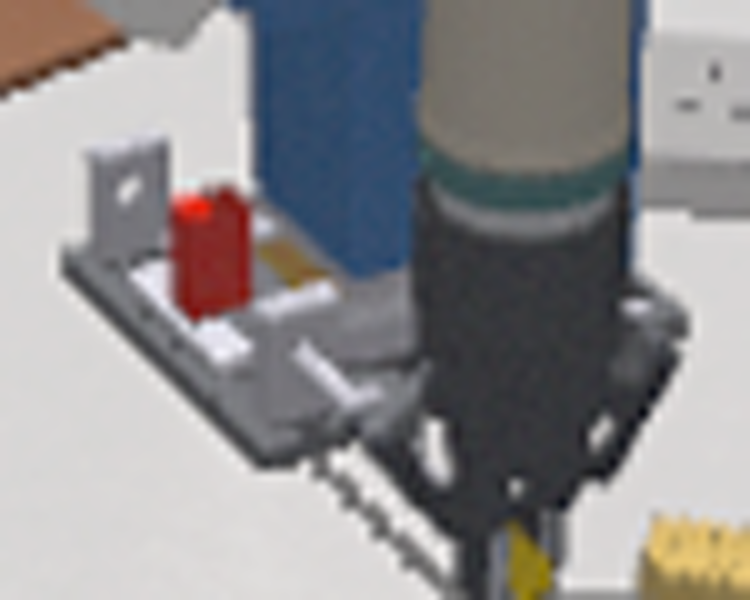

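>>> play_rows([
  [1, 0, 0, -0.2, 0],
  [1, 0, 0, -0.2, 0],
  [1, 0, 0, -0.2, 0],
  [1, 0, 0, -0.2, 0],
  [1, 0, 0, -0.2, 0],
  [1, 0, 0, -0.2, 0],
  [1, 0, 0, 0, 0],
])

```text
clock: 30.9
position: [0.6349, -0.0852, 0.096]
ee_rot: [0.522, 0.477, 0.522, -0.477]
contact_force: [0.3, -0.1, -0.9]
width: 0.0126
```

```bash
python3 -c "
from plan import *
info();print(manip.get_state()['moment'])"
```

```text
t 30.9 tcp [ 0.6349 -0.0852  0.096 ] x [-0.0003  0.0002 -1.    ] jaw yaw 5.08 q [-0.242  0.541  1.633  0.     0.968 -0.331] F [ 0.27 -0.08 -0.95] w 0.0126
[-0.08    0.0446 -0.017 ]
```

>>> play_rows([
  [1, 0, 0, -0.2, 0],
  [1, 0, 0, -0.2, 0],
  [1, 0, 0, -0.2, 0],
  [1, 0, 0, -0.2, 0],
  [1, 0, 0, -0.2, 0],
  [1, 0, 0, -0.2, 0],
  [1, 0, 0, 0, 0],
])

```text
clock: 31.6
position: [0.6317, -0.0494, 0.096]
ee_rot: [0.522, 0.477, 0.522, -0.477]
contact_force: [-0.2, -0.0, -0.5]
width: 0.0126
```

```bash
python3 look.py 21; python3 -c "
from plan import *
print(manip.get_state()['moment'])"
```

```text
t 31.6 tcp [ 0.6317 -0.0494  0.096 ] x [-0.0003  0.0002 -1.    ] jaw yaw 5.08 q [-0.188  0.533  1.65   0.     0.959 -0.277] F [-0.23 -0.03 -0.46] w 0.0126
shift mm [ -0.   -0.3 111.7] units(0.03) [-0.001 -0.008  3.725]
twist deg about tool x 0.07710858787473285 units 0.013
t 31.6 tcp [ 0.6317 -0.0494  0.096 ] x [-0.0003  0.0002 -1.    ] jaw yaw 5.08 q [-0.188  0.533  1.65   0.     0.959 -0.277] F [-0.23 -0.03 -0.46] w 0.0126
[-0.03   -0.0298  0.0077]
```

View pics/oa21.png

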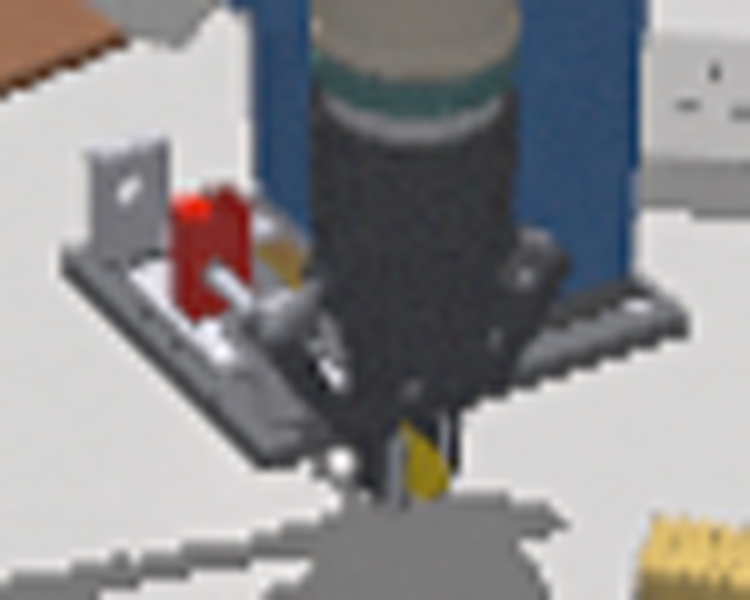

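>>> play_rows([
  [1, 0, 0, -0.2, 0],
  [1, 0, 0, -0.2, 0],
  [1, 0, 0, -0.2, 0],
  [1, 0, 0, -0.2, 0],
  [1, 0, 0, -0.2, 0],
  [1, 0, 0, 0, 0],
])

```text
clock: 32.3
position: [0.629, -0.0194, 0.096]
ee_rot: [0.522, 0.477, 0.522, -0.477]
contact_force: [-0.7, 0.2, -1.1]
width: 0.0124
```

>>> play_rows([
  [1, 0, 0, -0.2, 0],
  [1, 0, 0, -0.2, 0],
  [1, 0, 0, -0.1, 0],
  [1, 0, 0, 0, 0],
])

```text
clock: 32.7
position: [0.6279, -0.005, 0.096]
ee_rot: [0.522, 0.477, 0.522, -0.477]
contact_force: [0.5, -0.4, -0.9]
width: 0.0123
```

```bash
python3 -c "
from plan import *
go(press([-.060,-.099,.096]),5);print(manip.get_state()['moment'])"
```

```text
t 32.7 tcp [ 0.6279 -0.005   0.096 ] x [-0.0001  0.     -1.    ] jaw yaw 5.06 q [-0.119  0.526  1.664 -0.     0.952 -0.207] F [ 0.52 -0.43 -0.87] w 0.0123
shift mm [-0.  -0.1 -9.7] units(0.03) [-0.001 -0.005 -0.323]
twist deg about tool x 0.058529129277701486 units 0.01
[ 0.0123  0.0204 -0.0189]
```

Next, creep in until the collar meets the cheek.

>>> play_rows([
  [1, 0, 0, -0.1, 0],
  [1, 0, 0, -0.1, 0],
  [1, 0, 0, 0, 0],
])

```text
clock: 33.0
position: [0.6273, 0.0008, 0.096]
ee_rot: [0.521, 0.478, 0.522, -0.478]
contact_force: [0.3, -0.3, -1.5]
width: 0.0123
```

>>> play_rows([
  [1, 0, 0, -0.07, 0],
  [1, 0, 0, 0, 0],
])

```text
clock: 33.2
position: [0.6272, 0.0027, 0.096]
ee_rot: [0.521, 0.478, 0.521, -0.478]
contact_force: [0.3, 1.2, -1.0]
width: 0.0126
```

>>> play_rows([
  [1, 0, 0, -0.07, 0],
  [1, 0, 0, 0, 0],
])

```text
clock: 33.4
position: [0.6271, 0.0045, 0.096]
ee_rot: [0.522, 0.477, 0.521, -0.478]
contact_force: [-0.4, -1.2, -1.0]
width: 0.0125
```

>>> play_rows([
  [1, 0, 0, -0.05, 0],
  [1, 0, 0, 0, 0],
])

```text
clock: 33.6
position: [0.6271, 0.0047, 0.0961]
ee_rot: [0.523, 0.477, 0.521, -0.478]
contact_force: [1.1, -4.6, -0.4]
width: 0.0123
```

>>> play_rows([
  [1, 0, 0, -0.05, 0],
  [1, 0, 0, 0, 0],
])

```text
clock: 33.8
position: [0.6271, 0.0048, 0.0961]
ee_rot: [0.523, 0.476, 0.52, -0.478]
contact_force: [-0.6, -9.6, -1.4]
width: 0.0125
```

```bash
python3 look.py 22; python3 - <<'E'
from ov import *
go(press([-.060,-.099,.096]),5)
over("top","top22.npz","pics/ot22.png",140,165,90,50,8,[])
E
```

```text
t 33.8 tcp [0.6271 0.0048 0.0961] x [ 0.0007 -0.0055 -1.    ] jaw yaw 5.13 q [-0.101  0.525  1.666 -0.007  0.95  -0.186] F [-0.6  -9.57 -1.37] w 0.0125
shift mm [  1.   -0.7 166.2] units(0.03) [ 0.033 -0.023  5.538]
twist deg about tool x 0.13271532120214147 units 0.022
t 33.8 tcp [0.6271 0.0048 0.0961] x [ 0.0007 -0.0055 -1.    ] jaw yaw 5.13 q [-0.101  0.525  1.666 -0.007  0.95  -0.186] F [-0.6  -9.57 -1.37] w 0.0125
t 33.9 tcp [0.6271 0.0048 0.0961] x [ 0.0007 -0.0052 -1.    ] jaw yaw 5.12 q [-0.101  0.525  1.666 -0.006  0.95  -0.186] F [ 0.53 -9.28 -1.37] w 0.0125
shift mm [ 0.1 -0.3  0.1] units(0.03) [ 0.003 -0.01   0.005]
twist deg about tool x 0.11695248112539502 units 0.019
```

View pics/oa22.png

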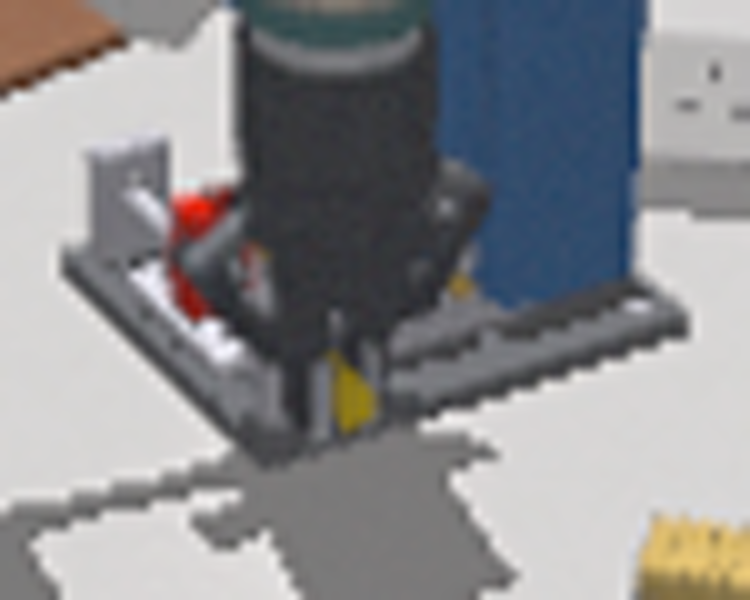

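View pics/ot22.png

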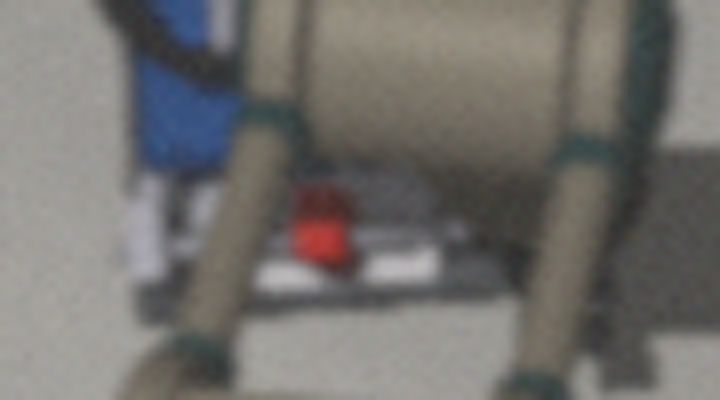

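>>> play_rows([
  [1, 0.05, 0, 0.07, 0],
  [1, 0, 0, 0, 0],
  [0.7, 0, 0, 0, 0],
  [0.5, 0, 0, 0, 0],
  [0.3, 0, 0, 0, 0],
  [0, 0, 0, 0, 0],
  [0, 0, 0, 0, 0],
  [0, 0, 0, 0, 0],
  [0, 0, 0, 0, 0],
  [0, -0.4, 0, 0, 0],
  [0, -0.8, 0, 0, 0],
  [0, -1, 0, 0, 0],
  [0, -1, 0, 0, 0],
  [0, -0.5, 0, 0.5, 0],
  [0, 0, 0, 1, 0],
  [0, 0, 0, 1, 0],
  [0, 0, 0, 1, 0],
  [0, 0, 0, 1, 0],
  [0, 0, 0, 1, 0],
  [0, 0, 0, 0.5, 0],
])

```text
clock: 35.9
position: [0.643, -0.1763, 0.2064]
ee_rot: [0.522, 0.478, 0.52, -0.478]
contact_force: [0.3, 0.1, 0.3]
width: 0.0853
```

>>> play_rows([
  [0, 0, -0.5, 1, 0],
  [0, 0, -1, 1, 0],
  [0, 0, -1, 0.5, 0],
  [0, 0, 0, 0, 0],
  [0, 0, 0, 0, 0],
])

```text
clock: 36.4
position: [0.5744, -0.255, 0.2062]
ee_rot: [0.521, 0.478, 0.521, -0.478]
contact_force: [0.2, 0.1, -0.6]
width: 0.0855
```

```bash
python3 - <<'E'
from ov import *
info()
for n in("side","top"):
    im,dd=manip.get_image(n); np.savez(f"{n}23.npz",im=im,d=dd)
c=press([-.06,-.099,.0395]); d=Rz(5)@[0,1,0]
over("side","side23.npz","pics/oa23.png",235,165,75,60,10,[])
over("top","top23.npz","pics/ot23.png",140,165,90,50,8,[])
for n in("side","top"):
 for q in("pin_grip","pin_collar","pin_tip","die_eye","eye_right","eye_left"):
    for r in manip.mark_of(n,q)[:3]:
        w=c2w(n,r["location"])
        if np.linalg.norm(w-press([-.06,0,.04]))<.15:
            a=Rz(5).T@(w-press([0,0,0])); print(n,q,round(r["conf"],2),"press frame",a)
E
```

```text
t 36.4 tcp [ 0.5744 -0.255   0.2062] x [ 0.0012  0.0004 -1.    ] jaw yaw 4.94 q [-0.529  0.42   1.535  0.001  1.186 -0.616] F [ 0.24  0.11 -0.63] w 0.0855
side pin_grip 0.37 press frame [-0.0524 -0.098   0.0401]
side pin_collar 0.64 press frame [-0.0569 -0.0753  0.0343]
side pin_collar 0.57 press frame [-0.0144 -0.0024  0.0095]
side pin_tip 0.57 press frame [-0.0563  0.0839  0.0351]
side die_eye 0.45 press frame [-0.0565 -0.0043  0.0419]
side eye_right 0.91 press frame [-0.0605 -0.0765  0.0417]
top pin_grip 0.56 press frame [-0.0593 -0.0939  0.0415]
top pin_collar 0.48 press frame [-0.0599 -0.0753  0.0406]
top pin_collar 0.16 press frame [-0.0604  0.0014  0.0606]
top pin_tip 0.54 press frame [-0.0598  0.0881  0.0425]
top die_eye 0.67 press frame [-0.0554  0.0009  0.0425]
top die_eye 0.61 press frame [-0.0589 -0.0977  0.0443]
top eye_right 0.57 press frame [-0.0595 -0.0782  0.0416]
top eye_left 0.58 press frame [-0.061   0.0769  0.0451]
```

View pics/oa23.png

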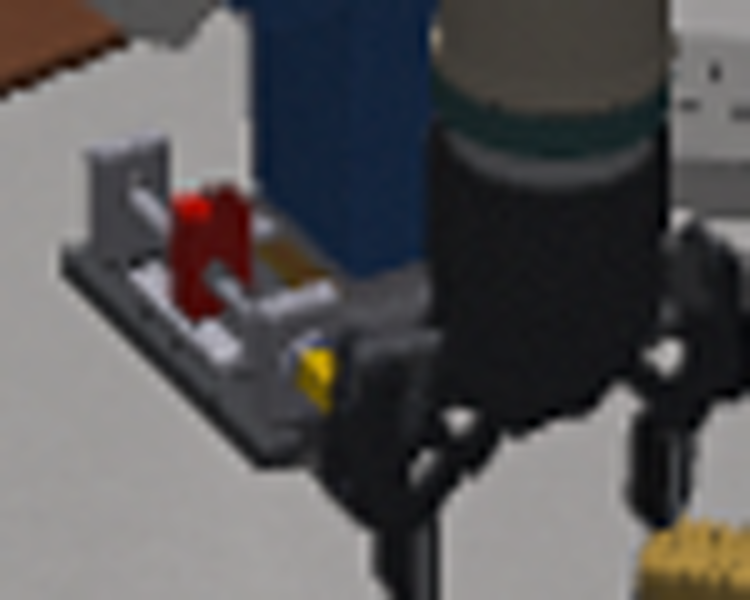

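View pics/ot23.png

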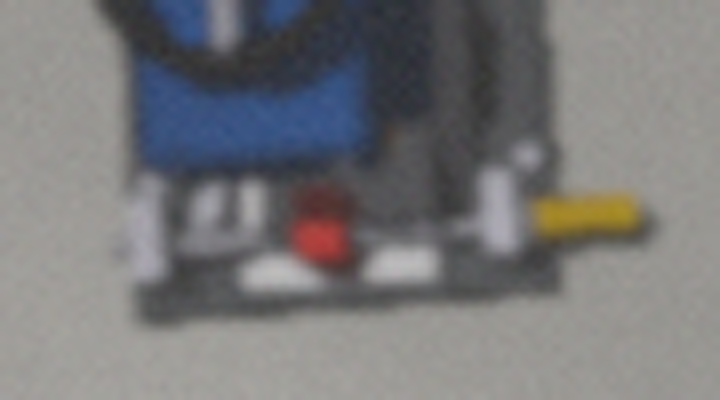

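```bash
python3 -c "
from rig import manip
print(manip.sign_off())"
```

```text
the job is handed in; nothing more can be done
None
```

The die plate is home in the press, the lock pin is through both cheeks and the plate's eye, and I handed the job in at about 36.5 s. The hand-in gave no verdict.

**How it went:**
- **Plate:** I carried the white plate to the press mouth and set it down under the head. The moves offered no way to tilt the tool, so I didn't lean it. Instead I pushed the plate home with the back of an opened finger, keeping clear of the hood, until the force rose to about 10 N.
- **Pin:** I lifted the larger pin from its rest, turned it in line with the holes and threaded it in with no noticeable side force. The collar met the cheek at about 9.6 N, within about 0.3 mm of where I expected it. I then released it and backed off.

**Last checks:**
- **Position:** the pictures and networks put the collar at press y ≈ -75 mm and the tip at +84 to +88 mm. The eye reads x ≈ -56 mm and z ≈ 42 mm, right at its -56 mm limit, but these readings are only good to about 4 mm.
- **Disagreement in pin height:** the side camera puts the pin at z ≈ 34–35 mm, just below the 36 mm limit, and the top camera puts it at 41–43 mm. The side camera's overlays were consistently offset by about 3 mm. I trusted the hole geometry, which puts the resting pin near 39.5 mm.
- **Not checked:** I didn't re-measure the bystanders at the end; the pictures showed none of them moved.

**One mishap:** on the first approach the carried plate ran into the right cheek, and the wrist force read about 107 N at the end of that move, against the 120 N limit. I only read it at the end, so the peak could have been higher. I backed off, raised the plate and went round; the plate stayed well held.

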